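# Change over a tube clamp: gauge to its tray, tube in, cap over, swing bolt home

### The arm

A 6-joint arm with a two-finger parallel gripper is mounted at the origin on the work surface. World frame = base frame: x ahead of the robot, y to its left, z up, the work surface at z = 0. Lengths are in m, angles in rad, forces in N, time in s.
With the tool pointing down it reaches from about 0.25 to 0.775 m from the base axis. Payload 4 kg.
Tool frame: the origin (TCP) lies between the finger pads; the fingertips stand 11 mm ahead of it and the grasp point (between the pads) lies 8 mm behind it; z points along the fingers, y is the direction in which the jaws open and shut (so a half turn about z gives the same grasp; the last joint's range is limited). The gripper opens to 94 mm and grips with 3 to 60 N. Pads are 16 mm wide; open, the fingers measure 119 mm over their backs; the gripper's body (75 mm by 177 mm) begins 78 mm behind the grasp point.
Start: joints at [1.11, 0.087, 1.371, -0, 1.684, -0.103], TCP at [0.193, 0.515, 0.217] pointing down, gripper open.
Joint ranges: [-3.1, 3.1], [-0.76, 2.03], [0.27, 2.55], [-1.08, 4.22], [0.17, 2.65], [-2.57, 2.57]. Speed limits (rad/s): [2.79, 2.79, 3.14, 3.14, 3.14, 3.14].

### API

Orientations are given as [roll, pitch, yaw] about the fixed x, y, z axes, in that order (R = Rz(yaw) Ry(pitch) Rx(roll)).
In Python, from bench import get_obs, cams, ticket gives the robot as it stands. The module is installed in compiled form; this text tells all that it offers.
- The arm moves only by the shell command python3 -m crank 'ROWS'. ROWS is JSON, a list of rows, each an object of numbers: "tx", "ty", "tz": the shift along the tool's x, y, z in cm; "twist": the turn about the tool's z in degrees; "grip": the opening, from 0 (shut) to 1 (fully open). In form: [{"tx": .., "ty": .., "tz": .., "twist": .., "grip": ..}, ...]. A call has 1 to 12 rows; each row shifts and turns the commanded pose from where the row before left it, along the tool's axes as they then stand; what a row does not reach is not made up. A row lasts 1/8 s, in which the tool goes at most 62.5 mm and 10.7 degrees, less where a joint would pass 70% of its speed; a pose out of reach is approached as far as the arm can. A call is refused whole if a number of a shift passes 6.25 or a number of a turn 10.7, either way. A call with a gripper value outside its range is refused whole. The fingers move at their own pace and stop on an object; the grip force is fixed at half the most. Time passes only in rows, so rows that do not move let the fingers close. It gives the time, the measured TCP pose, the force and the opening at its end, in the units of the state.
- get_obs(): the state, without advancing time (a new reading comes with each control period).
- cams.snapshot(name): name is "scene" or "top" or "wrist"; returns a dict with "frame" (400x640x3 uint8, red, green, blue), "intrinsics" (3x3 intrinsics, pixels), "R" (3x3) and "t" (3): a world point X has camera coordinates R X + t; the wrist camera has in their place "hand_eye" (4x4, takes a point from camera to tool coordinates, whose origin is the TCP and whose axes are the flange's). Camera axes: x right, y down, z forward; pixel columns grow to the right and rows downward; lengths in m; the calibration is good to about 2 mm. A picture is of the moment at which its call begins: read the wrist's pose just before it. There is no depth.
- ticket.close_job(): hands the job in, once; it reports no verdict.
Trained networks look in a picture, given as the dict that the camera call returned (one of the last four; its "shot" number tells which), for a name from the list of things; names that differ only in an ending like _2 or _b are one class to them, and where a whole thing is asked for, a point or a joint stands for the part that bears it (a point fixed in the world has none). Each returns a list of dicts, best first, with "conf" (0 to 1); they miss things now and then, are a little off and sometimes report something else, mostly with a low value. They report only what shows in the picture. A call takes as long as a camera call. They do not tell look-alikes from the thing itself.
- cams.outline_of(picture, query): "region" (400x640 bool, what is visible of it) and "centre" ([column, row] in pixels, amid what is visible of it).
The state is a dict: "time": time; "joint_positions": joint angles; "qvel": joint speeds; "joint_torque": joint torques, N m; "tool_pos": TCP position; "ee_rot": TCP orientation; "wrist_force": force on the tool from outside, world axes, zero at the start; "wrist_torque": the same for the moment, N m; "width": finger opening in m.
Only numpy, scipy, OpenCV 4.12 (cv2) and the standard library are available. Lean on these libraries where they do the work, as an engineer would, in place of code of your own. Each camera call takes 0.05 s, during which the arm holds its last target.

### The job

First lift the red T-shaped gauge out of the open tube clamp and lay it, handle up, fully home in its T-shaped cut-out in the tool tray. Then lay the aluminium tube in the clamp's saddle with its blue band centred in the clamp, swing the yellow hinged cap right down over it, and only then swing the bolt with the brass nut up into the cap's slot until it stands upright. Let go of everything and leave the other things on the bench where they are.

Things in the scene. Friction and masses are not known exactly. Their poses are not given: they have to be found in the camera images.
- gauge: Red T-shaped setting gauge, a flat T 16 mm thick with a handle, starting flat in the clamp's saddle. Origin on its underside below the handle, z up. The stem is 22 mm wide (x) from y = -62 to +26 mm; the crossbar is 56 mm wide (x) from y = +26 to +46 mm. The handle is a fin standing on the T, 30 mm in x, 14 mm thick in y, from z = 16 to 54 mm; pinch it along y from above. 0.12 kg.
- gauge_grip (a point): Centre of the gauge's handle at 38 mm above the gauge's underside (16 mm below the handle's top); axes as the gauge.
- tray: Tool tray fixed on the bench: dark foam 20 mm thick, 172 (x) by 136 (y) mm, yellow floor in the cut-outs, which are 14 mm deep. Three cut-outs side by side along x: the T at the -x side, an empty straight bar cut-out in the middle, a spanner lying in the third. Origin at its centre on the bench.
- tray_seat (a point): Where the gauge's origin belongs: on the floor of the T-shaped cut-out, 6 mm above the bench; x and y axes parallel to the gauge's when it is seated (crossbar towards +y). The cut-out is the gauge's outline with 4 mm clearance all round.
- tube: Aluminium tube, 34 mm diameter, 200 mm long, axis along its own y, origin at its centre (mid-axis), with a blue band 44 mm long at its middle. Starts level in the wooden rack, axis 46 mm above the bench. About 0.2 kg; it may roll about its axis, so only the direction of y matters. Gripped 70 mm from its middle, from above across its diameter, the gripper clears both rack and clamp.
- rack: Low wooden rack fixed on the bench: base 62 (x) by 100 (y) by 10 mm and two V-blocks 16 mm thick at y = -34 and +34 mm, tops 42 mm above the bench, which carry the tube along the rack's y. Origin at its centre on the bench.
- coupler: The tube clamp, fixed on the bench: teal foot 130 (x) by 56 (y) by 12 mm with a steel V-saddle 44 mm long (y) whose tops are 42 mm above the bench. Tube axis along y; the swing bolt is on the +x side and the cap's hinge on the -x side. Origin at the bench below the saddle's middle, z up.
- saddle (a point): Where the tube's centre belongs: on the saddle's axis, 46 mm above the bench, midway along the saddle; axes as the coupler.
- cap_hinge (a point): Axis of the cap's hinge (parallel to the coupler's y), 32 mm from the saddle's middle towards -x, 46 mm above the bench; axes as the coupler.
- cap (a joint): Angle of the yellow hinged cap, rad: 0 = closed (level over the tube, against its stop), growing as it opens up and over towards the coupler's -x; starts at 2.2 to 2.5. Stiff hinge (about 0.2 N m): it stays wherever it is left. The cap is an arch 44 mm wide (y) that ends in a fork: two tines 8 mm thick with a 16 mm wide open slot between them, 90 mm from the hinge to the fork's end, top of the arch 26 mm above the hinge when closed.
- cap_grip (a point): Middle of the cap's fork, 10 mm short of its end; moves with the cap: at angle q it lies at x = 80 cos q - 6 sin q, z = 80 sin q + 6 cos q mm from cap_hinge, in the coupler's axes. The fork is 44 mm wide along y here; pinch it across that width from above at any angle. It turns in the grip but drags, so the cap may lag 0.2 rad and need a second hold or a push down.
- bolt_hinge (a point): Axis of the swing bolt's hinge (parallel to the coupler's y), 42 mm from the saddle's middle towards +x, 18 mm above the bench; axes as the coupler.
- bolt (a joint): Angle of the swing bolt from upright, rad: 0 = upright in the cap's slot against its stop, growing as it leans out towards the coupler's +x; starts at 0.9 to 1.3. Stiff hinge (about 0.13 N m): it stays wherever it is left. The 12 mm shank carries a brass sleeve nut, 24 mm square and 36 mm long, from 44 to 80 mm from the hinge, then a 6 mm stub. If the bolt is raised first, or the cap is not fully down, its nut catches on the fork.
- bolt_grip (a point): On the bolt's axis inside the brass nut, 68 mm from bolt_hinge: at angle q it lies at x = 68 sin q, z = 68 cos q mm from bolt_hinge in the coupler's axes. The nut's two flat sides face the coupler's +y and -y, 24 mm apart; pinch them from above (the grip drags a little here too). With the bolt upright the cap's fork is 30 mm below this point.
- tin: Bystander: steel can, 74 mm diameter, 90 mm high, origin under its centre.
- puck1: Bystander: white round cap, 48 mm diameter, 30 mm high, origin under its centre.
- puck2: Bystander: another white round cap, the same size.
- driver: Bystander: screwdriver with a red handle, lying on the bench.
- meter: Bystander: light-blue meter 50 by 110 by 26 mm, lying flat, origin under its centre.
There are look-alikes about, which are no part of the job. What is meant by the gauge is not green, and is the larger of those in its own colour.

How it is judged:
On the way, in this order (a step that is already met when the one before it is completed fails the run):
1. the gauge lies fully home in its T-shaped cut-out and the fingers have let it go (horizontal distance between gauge and tray_seat below 0.007 m and z of gauge in the frame of tray_seat below 0.004 m and angle between gauge's own z axis and vertical below 0.08 rad and contact force between gauge and the fingers below 0.1 N), for 0.2 s.
2. the tube lies in the saddle, its band centred within 15 mm, released, with the cap still open (y of tube in the frame of saddle between -0.015 and 0.015 m and x of tube in the frame of saddle between -0.004 and 0.004 m and z of tube in the frame of saddle below 0.004 m and angle between the y axis of tube and the y axis of saddle, either way round below 0.06 rad and contact force between tube and the fingers below 0.1 N and value of joint cap above 0.5 rad), for 0.2 s.
3. the cap is swung down over the tube, the bolt still out of the slot (value of joint cap below 0.06 rad and value of joint bolt above 0.5 rad), for 0.2 s.
4. the bolt stands upright in the slot (value of joint bolt below 0.12 rad and value of joint cap below 0.06 rad), for 0.2 s.
At the end, for the whole second after the job is handed in: Gauge flat in its T cut-out (7 mm across, 4 mm high, tilt 0.08 rad); tube in the saddle (15 mm along, 4 mm across and high, 0.06 rad); cap closed (under 0.06 rad); bolt upright in the slot (under 0.12 rad); gauge and tube at rest; no bystander pushed over 30 mm (all of step 4 and horizontal distance between gauge and tray_seat below 0.007 m and z of gauge in the frame of tray_seat below 0.004 m and angle between gauge's own z axis and vertical below 0.08 rad and y of tube in the frame of saddle between -0.015 and 0.015 m and x of tube in the frame of saddle between -0.004 and 0.004 m and z of tube in the frame of saddle below 0.004 m and angle between the y axis of tube and the y axis of saddle, either way round below 0.06 rad and linear speed of each of tube, gauge below 0.02 m/s); the robot touches nothing.
It fails at once if one of the bystanders on the bench is pushed more than 30 mm (distance of any of tin, puck1, puck2, driver, meter from where it was at the start of the episode above 0.03 m).
It also fails if it takes over 72 s, if anything falls off the work surface, if the arm or the gripper's body presses on something with over 40 N, if the wrist force passes 120 N, or if a joint passes its speed limit or range.

## Working session

There is one attempt and no reset: what is moved stays moved. The work goes in short steps, Python scripts to look and compute and a shell command to move; the robot and the scene stay as the last step left them, time stands still between calls to the robot, and variables do not carry over. Pictures are saved under pics/ and viewed, and the job is handed in when it is done.

```bash
mkdir -p pics
python3 - <<'E'
from bench import get_obs, cams
import cv2
o=get_obs()
print({k:(v if not hasattr(v,'__len__') else [round(float(x),3) for x in v]) for k,v in o.items()})
for n in ['scene','top','wrist']:
    s=cams.snapshot(n); cv2.imwrite(f'pics/{n}0.png',s['frame'][:,:,::-1])
    print(n,s['intrinsics'],s.get('R'),s.get('t'),s.get('hand_eye'),s['shot'])
E
```

```text
{'time': 0.0, 'joint_positions': [1.11, 0.088, 1.372, -0.0, 1.684, -0.103], 'qvel': [-0.002, -0.001, -0.0, -0.001, 0.001, 0.001], 'joint_torque': [-0.001, -34.02, -30.243, 0.072, 0.033, -0.0], 'tool_pos': [0.192, 0.515, 0.215], 'ee_rot': [-3.139, -0.0, 2.784], 'wrist_force': [0.06, -0.789, -0.052], 'wrist_torque': [0.031, -0.023, -0.015], 'width': 0.09397586652762302}
scene [[484.89224574   0.         312.02753643]
 [  0.         484.89224574 196.11902981]
 [  0.           0.           1.        ]] [[-0.21487752  0.97652165  0.01526803]
 [ 0.80795314  0.18652425 -0.55894582]
 [-0.54867056 -0.10776905 -0.8290636 ]] [ 0.09415979 -0.4074122   1.76788002] None 1
top [[368.64920066   0.         319.43813015]
 [  0.         368.64920066 197.99407885]
 [  0.           0.           1.        ]] [[-0.02833938 -0.99941347 -0.01922506]
 [-0.99692518  0.02966399 -0.0725275 ]
 [ 0.07305525  0.01711057 -0.99718111]] [0.07407913 0.57415921 0.98127122] None 2
wrist [[354.0948678    0.         322.76148819]
 [  0.         354.0948678  202.83959376]
 [  0.           0.           1.        ]] None None [[ 7.30254087e-04 -9.60550711e-01 -2.78103936e-01  8.06870126e-02]
 [ 9.99999729e-01  7.26807129e-04  1.15492020e-04 -2.17085605e-05]
 [ 9.11919813e-05 -2.78103945e-01  9.60550981e-01 -1.68553933e-01]
 [ 0.00000000e+00  0.00000000e+00  0.00000000e+00  1.00000000e+00]] 3
```

View pics/scene0.png

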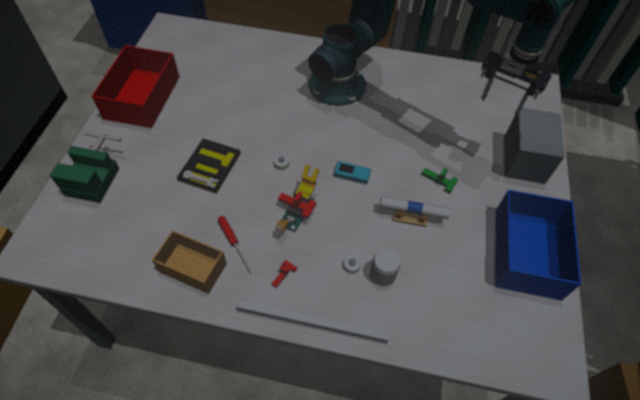

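View pics/top0.png

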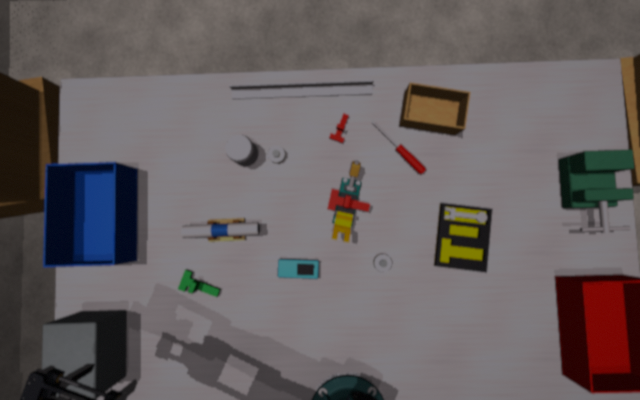

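View pics/wrist0.png

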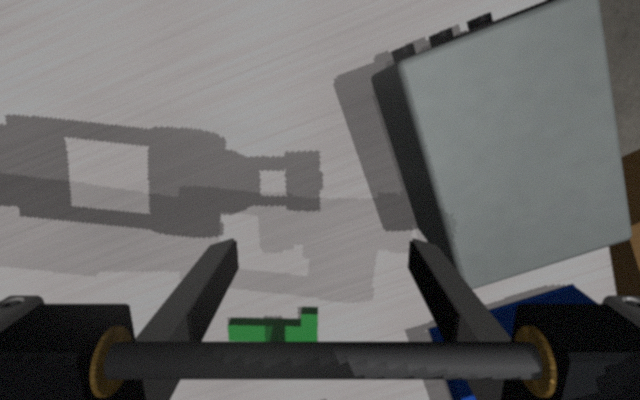

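```bash
cat > h.py <<'E'
import numpy as np, cv2
from bench import get_obs, cams
from scipy.spatial.transform import Rotation as Rn
def Rt(o): return Rn.from_euler('xyz',o['ee_rot']).as_matrix(), np.array(o['tool_pos'])
def shot(name,fn=None):
    o=get_obs(); s=cams.snapshot(name)
    if name=='wrist':
        R,p=Rt(o); H=np.array(s['hand_eye'])
        Rc=R@H[:3,:3]; c=R@H[:3,3]+p   # cam->world
    else:
        Rc=np.array(s['R']).T; c=-Rc@np.array(s['t'])
    s['Rc']=Rc; s['c']=c
    if fn: cv2.imwrite(fn,s['frame'][:,:,::-1])
    return s
def pix2w(s,uv,z):
    K=np.array(s['intrinsics']); d=s['Rc']@np.linalg.inv(K)@np.array([uv[0],uv[1],1.0])
    return s['c']+d*(z-s['c'][2])/d[2]
def w2pix(s,X):
    q=np.array(s['intrinsics'])@(s['Rc'].T@(np.array(X)-s['c'])); return q[:2]/q[2]
def crop(s,u0,v0,u1,v1,k,fn):
    cv2.imwrite(fn,cv2.resize(s['frame'][v0:v1,u0:u1,::-1],None,fx=k,fy=k,interpolation=cv2.INTER_CUBIC))
E
python3 - <<'E'
from h import *
s=shot('top'); crop(s,170,90,510,300,2.3,'pics/topc.png')
for q in ['gauge','tray','tube','rack','coupler','cap','bolt','tin','puck1','driver','meter']:
    for r in cams.outline_of(s,q)[:3]:
        m=r['region']; ys,xs=np.nonzero(m)
        rect=cv2.minAreaRect(np.stack([xs,ys],1).astype(np.float32))
        print(q,round(r['conf'],2),np.round(r['centre'],1),m.sum(),np.round(pix2w(s,r['centre'],0.03),3),np.round(rect[2],1),np.round(rect[1],1))
E
```

```text
gauge 0.89 [195.6 285.7] 576 [0.351 0.394 0.03 ] 20.6 [41.5 22.5]
gauge 0.83 [345.3 199.8] 434 [ 0.569 -0.012  0.03 ] 3.3 [40.9 19.3]
gauge 0.73 [339.3 129.6] 243 [ 0.761 -0.002  0.03 ] 9.9 [14.8 29.3]
tray 0.82 [464.6 236. ] 3362 [ 0.463 -0.326  0.03 ] 5.6 [53.3 65. ]
tube 0.83 [220.7 230.4] 1009 [0.496 0.326 0.03 ] 87.5 [13.  78.3]
rack 0.57 [224.8 225.5] 417 [0.509 0.314 0.03 ] 90.0 [23. 38.]
coupler 0.61 [345.  207.2] 1208 [ 0.549 -0.011  0.03 ] 11.0 [22.1 80.6]
cap 0.57 [345.7 222.6] 434 [ 0.507 -0.011  0.03 ] 9.5 [17.8 28.1]
bolt 0.6 [355.2 168.9] 218 [ 0.652 -0.042  0.03 ] 14.0 [ 9.2 31. ]
bolt 0.33 [345.5 201.6] 473 [ 0.564 -0.013  0.03 ] 1.7 [42.  20.2]
tin 0.92 [240.5 147.5] 741 [0.72  0.269 0.03 ] 45.0 [32.5 26.9]
tin 0.63 [273.4 152.4] 246 [0.704 0.179 0.03 ] 45.0 [16.3 17. ]
puck1 0.8 [382.9 261.8] 252 [ 0.401 -0.106  0.03 ] 90.0 [17. 17.]
puck1 0.62 [272.1 153.2] 221 [0.702 0.183 0.03 ] 90.0 [15. 16.]
driver 0.35 [344.8 202.3] 463 [ 0.562 -0.011  0.03 ] 3.3 [41.  19.4]
meter 0.89 [295.6 270.5] 811 [0.384 0.126 0.03 ] 90.0 [20. 41.]
meter 0.3 [346.3 203.4] 464 [ 0.559 -0.015  0.03 ] 1.7 [41.2 20.2]
```

View pics/topc.png

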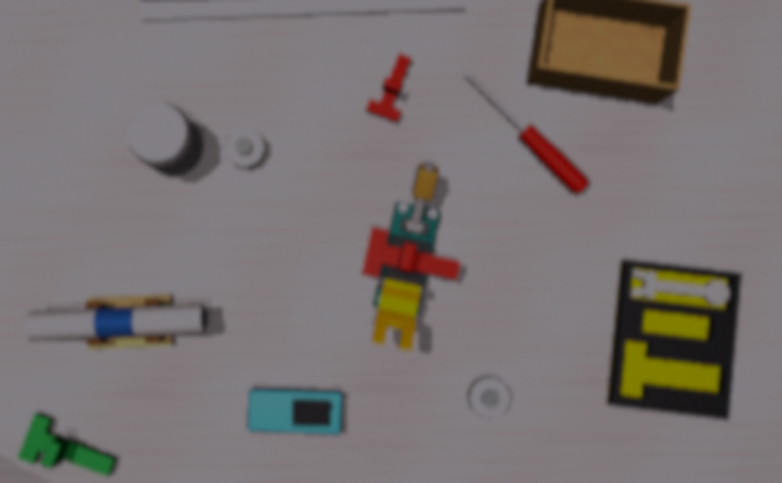

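```bash
cat >> h.py <<'E'
def go(x,y,z,yaw=None,verbose=True):
    o=get_obs(); R,p=Rt(o); d=R.T@(np.array([x,y,z])-p)*100
    tw=0
    if yaw is not None:
        tx=R[:,0]; cur=np.arctan2(tx[1],tx[0]); tw=-np.degrees((yaw-cur+np.pi)%(2*np.pi)-np.pi)
    print('t=%.2f'%o['time'],'pos',np.round(p,4),'rpy',np.round(o['ee_rot'],3),'tx %.2f ty %.2f tz %.2f twist %.2f (shift in present axes)'%(*d,tw),'w',round(o['width'],4),'F',np.round(o['wrist_force'],1))
E
python3 -c "
from h import *
go(.47,-.01,.25,2.97)"
```

```text
t=0.75 pos [0.1926 0.5152 0.2166] rpy [3.141 0.    2.784] tx -44.37 ty -39.48 tz -3.35 twist -10.67 (shift in present axes) w 0.0939 F [-0.4  0.3  0.4]
```

```bash
python3 -m crank '[{"tz":-3.4},{"tx":-4.44,"ty":-3.95},{"tx":-4.44,"ty":-3.95},{"tx":-4.44,"ty":-3.95},{"tx":-4.44,"ty":-3.95},{"tx":-4.44,"ty":-3.95},{"tx":-4.44,"ty":-3.95},{"tx":-4.44,"ty":-3.95},{"tx":-4.44,"ty":-3.95},{"tx":-4.44,"ty":-3.95},{"tx":-4.44,"ty":-3.95},{"twist":-10.6}]'
python3 -c "
from h import *
go(.47,-.01,.25,2.97)
s=shot('wrist','pics/w1.png')
"
```

```text
t=0.75 pos [0.1926 0.5152 0.2166] rpy [3.141 0.    2.784] tx -44.37 ty -39.48 tz -3.35 twist -10.67 (shift in present axes) w 0.0939 F [-0.4  0.3  0.4]invalid input at $[0]: expected keys tx, ty, tz, twist, grip
```

View pics/w1.png

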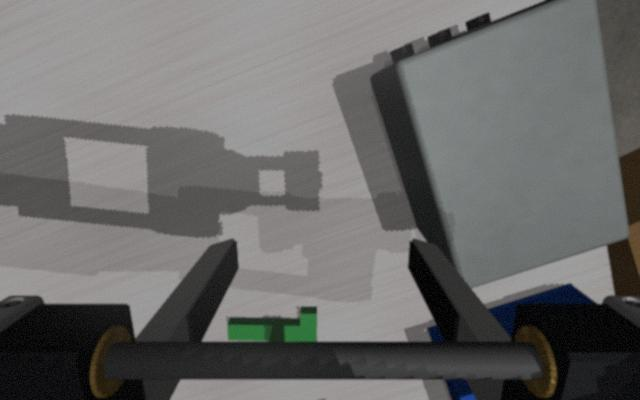

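All keys are needed in each row.

```bash
python3 -m crank '[{"tx":0,"ty":0,"tz":-3.4,"twist":0,"grip":1},{"tx":-4.44,"ty":-3.95,"tz":0,"twist":0,"grip":1},{"tx":-4.44,"ty":-3.95,"tz":0,"twist":0,"grip":1},{"tx":-4.44,"ty":-3.95,"tz":0,"twist":0,"grip":1},{"tx":-4.44,"ty":-3.95,"tz":0,"twist":0,"grip":1},{"tx":-4.44,"ty":-3.95,"tz":0,"twist":0,"grip":1},{"tx":-4.44,"ty":-3.95,"tz":0,"twist":0,"grip":1},{"tx":-4.44,"ty":-3.95,"tz":0,"twist":0,"grip":1},{"tx":-4.44,"ty":-3.95,"tz":0,"twist":0,"grip":1},{"tx":-4.44,"ty":-3.95,"tz":0,"twist":0,"grip":1},{"tx":-4.44,"ty":-3.95,"tz":0,"twist":0,"grip":1},{"tx":0,"ty":0,"tz":0,"twist":-10.6,"grip":1}]'
python3 -m crank '[{"tx":0,"ty":0,"tz":0,"twist":0,"grip":1},{"tx":0,"ty":0,"tz":0,"twist":0,"grip":1}]'
python3 -c "
from h import *
go(.47,-.01,.25,2.97)
s=shot('wrist','pics/w1.png')
"
```

```text
time: 2.3
tool_pos: [0.4712, -0.014, 0.2497]
ee_rot: [-3.141, -0.001, 2.968]
wrist_force: [0.2, 0.3, 0.2]
width: 0.0935
time: 2.55
tool_pos: [0.47, -0.0098, 0.2506]
ee_rot: [3.141, 0.0, 2.967]
wrist_force: [0.1, -0.2, -0.0]
width: 0.0941
t=2.55 pos [ 0.47   -0.0098  0.2506] rpy [3.141 0.    2.967] tx 0.00 ty -0.02 tz 0.06 twist -0.17 (shift in present axes) w 0.0941 F [ 0.1 -0.2 -0. ]
```

View pics/w1.png

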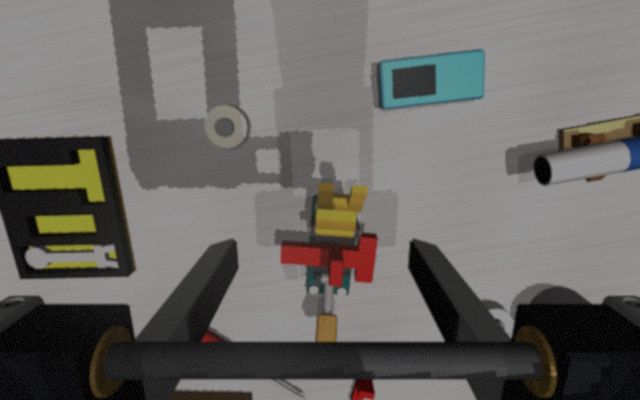

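```bash
python3 -m crank '[{"tx":6,"ty":0,"tz":0,"twist":0,"grip":1},{"tx":0,"ty":0,"tz":0,"twist":0,"grip":1},{"tx":0,"ty":0,"tz":0,"twist":0,"grip":1}]'
python3 -c "
from h import *
s=shot('wrist','pics/w2.png')
crop(s,240,90,440,290,3,'pics/w2c.png')
crop(s,0,60,180,240,3,'pics/w2t.png')
for q in ['gauge','tray','coupler','cap','bolt']:
    for r in cams.outline_of(s,q)[:2]:
        print(q,round(r['conf'],2),np.round(r['centre'],1),np.round(pix2w(s,r['centre'],0.05),4))
"
```

```text
time: 2.98
tool_pos: [0.4113, 0.0005, 0.2512]
ee_rot: [3.141, 0.002, 2.969]
wrist_force: [0.2, 0.3, -0.0]
width: 0.094
gauge 0.95 [364.1 392.3] [0.6976 0.0049 0.05  ]
gauge 0.86 [631.9  46.5] [0.3341 0.316  0.05  ]
tray 0.98 [ 68.9 241.2] [ 0.4333 -0.2926  0.05  ]
coupler 0.81 [330.4 274.7] [ 0.5246 -0.0102  0.05  ]
coupler 0.52 [325.9 376.9] [ 0.6654 -0.0395  0.05  ]
cap 0.65 [336.5 265.4] [ 0.5141 -0.0014  0.05  ]
bolt 0.71 [324.4 378.8] [ 0.6679 -0.0419  0.05  ]
```

View pics/w2c.png

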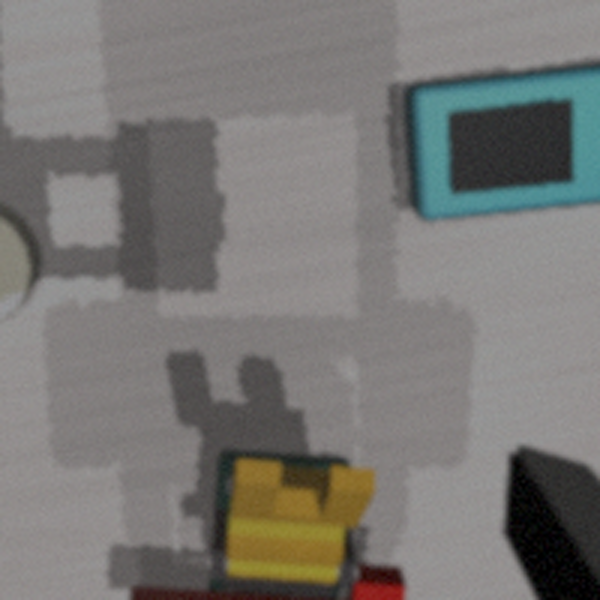

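View pics/w2t.png

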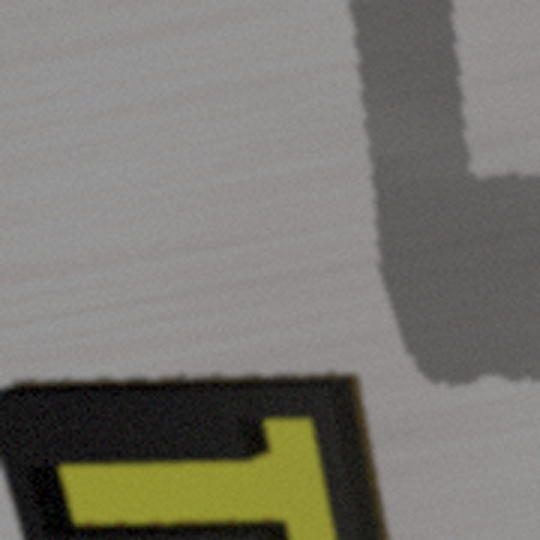

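```bash
python3 -m crank '[{"tx":-5,"ty":-2.5,"tz":-1,"twist":0,"grip":1},{"tx":-5,"ty":-2.5,"tz":-1,"twist":0,"grip":1},{"tx":-5,"ty":-2.5,"tz":-1,"twist":0,"grip":1},{"tx":0,"ty":0,"tz":0,"twist":0,"grip":1},{"tx":0,"ty":0,"tz":0,"twist":0,"grip":1}]'
python3 -c "
from h import *
s=shot('wrist','pics/w3.png')
crop(s,280,70,480,270,3,'pics/w3c.png')
crop(s,20,40,220,240,3,'pics/w3t.png')
print(s['Rc'].tolist(),s['c'].tolist())
for q in ['gauge','tray','coupler','cap','bolt']:
    for r in cams.outline_of(s,q)[:2]:
        print(q,round(r['conf'],2),np.round(r['centre'],1),np.round(pix2w(s,r['centre'],0.05),4))
"
```

```text
time: 3.9
tool_pos: [0.5458, -0.0995, 0.2798]
ee_rot: [3.141, -0.002, 2.969]
wrist_force: [0.1, 1.1, 0.9]
width: 0.094
[[0.17149039430073815, 0.9467663001942331, 0.2724419524946519], [0.9851855391271218, -0.1650008226945403, -0.0467352330145664], [0.000705802648207969, 0.2764205153866945, -0.96103652402808]] [0.46651444741773923, -0.08596690366177742, 0.44849300773477796]
gauge 0.89 [412.5 316.2] [ 0.7493 -0.0174  0.05  ]
gauge 0.82 [403.7 172.9] [ 0.5603 -0.0081  0.05  ]
tray 0.78 [123.8 124. ] [ 0.453  -0.3055  0.05  ]
tray 0.17 [488.9  11.3] [0.4094 0.0952 0.05  ]
coupler 0.82 [396.3 146.4] [ 0.5288 -0.0129  0.05  ]
cap 0.7 [488.9  11.3] [0.4094 0.0952 0.05  ]
cap 0.58 [408.6 117.4] [0.4997 0.004  0.05  ]
bolt 0.78 [388.7 241.2] [ 0.6407 -0.0351  0.05  ]
bolt 0.52 [123.9 124.9] [ 0.4539 -0.3057  0.05  ]
```

View pics/w3c.png

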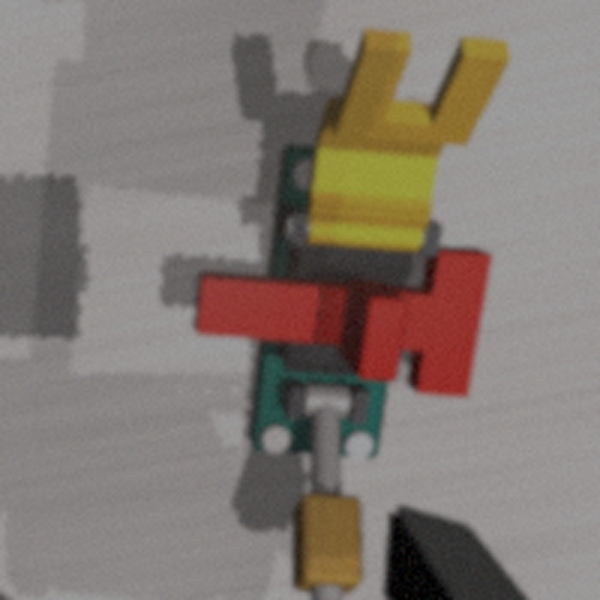

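View pics/w3t.png

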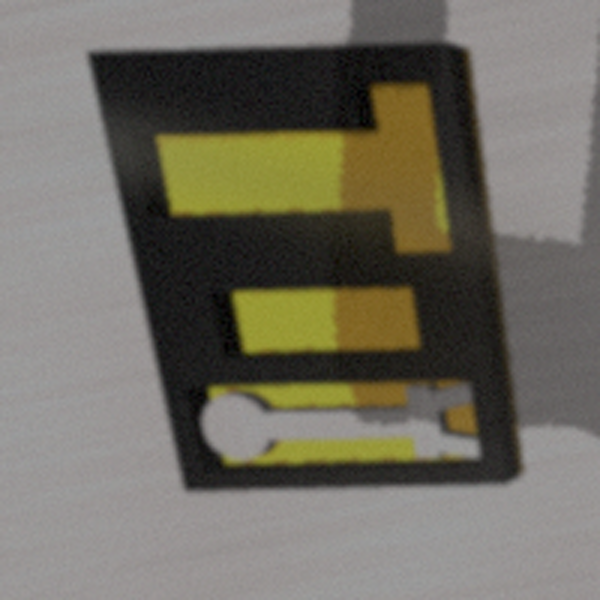

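```bash
cat >> h.py <<'E'
from scipy.optimize import minimize
import itertools
def box(x0,x1,y0,y1,z0,z1): return np.array(list(itertools.product([x0,x1],[y0,y1],[z0,z1])))/1000.
GAUGE=[box(-11,11,-62,26,0,16),box(-28,28,26,46,0,16),box(-15,15,-7,7,16,54)]
def sil(s,parts,p,K=4):
    x,y,z,yaw=p; R=Rn.from_euler('z',yaw).as_matrix(); im=np.zeros((400,640),np.uint8)
    im=np.zeros((400*2,640*2),np.uint8)
    for b in parts:
        uv=np.array([w2pix(s,R@c+[x,y,z]) for c in b])
        h=cv2.convexHull(uv.astype(np.float32))[:,0]
        cv2.fillConvexPoly(im,np.round((h*2+0.5)*16).astype(np.int32),255,shift=4)
    im=cv2.resize(im,(640,400),interpolation=cv2.INTER_AREA)
    return cv2.GaussianBlur(im,(0,0),1.5)/255.
def fit(shots,masks,parts,p0,fix=(),step=(.01,.01,.01,.1)):
    ms=[cv2.GaussianBlur(m.astype(np.float32),(0,0),1.0) for m in masks]
    free=[i for i in range(4) if i not in fix]
    def f(v):
        p=np.array(p0,float); p[free]=v
        return sum(((sil(s,parts,p)-m)**2).sum() for s,m in zip(shots,ms))
    v0=np.array(p0,float)[free]; sim=[v0]+[v0+np.eye(len(free))[i]*step[j] for i,j in enumerate(free)]
    r=minimize(f,v0,method='Nelder-Mead',options=dict(initial_simplex=sim,xatol=1e-4,fatol=.01,maxiter=400))
    p=np.array(p0,float); p[free]=r.x
    return p,r.fun,sum(m.sum() for m in ms)
def redmask(s,u0,v0,u1,v1):
    f=s['frame'].astype(float); m=(f[:,:,0]>1.7*f[:,:,1])&(f[:,:,0]>1.7*f[:,:,2])&(f[:,:,0]>60)
    k=np.zeros_like(m); k[v0:v1,u0:u1]=m[v0:v1,u0:u1]; return k
def overlay(s,parts,p,fn,win,k=3,col=(0,255,0)):
    im=(sil(s,parts,p)>.5).astype(np.uint8); u0,v0,u1,v1=win
    img=cv2.resize(s['frame'][v0:v1,u0:u1,::-1],None,fx=k,fy=k,interpolation=cv2.INTER_CUBIC)
    im=cv2.resize(im[v0:v1,u0:u1],None,fx=k,fy=k)
    cs,_=cv2.findContours(im,cv2.RETR_EXTERNAL,cv2.CHAIN_APPROX_NONE); cv2.drawContours(img,cs,-1,col,1); cv2.imwrite(fn,img)
E
python3 - <<'E'
from h import *
go(.56,0,.2)
s=shot('wrist'); m=redmask(s,330,130,460,215)
tp=shot('top'); mt=redmask(tp,320,180,380,220)
sc=shot('scene'); ms=redmask(sc,270,180,325,225)
print(m.sum(),mt.sum(),ms.sum())
p,f,n=fit([s],[m],GAUGE,[.56,-.0,.033,-.17]); print('wrist',p,f,n)
overlay(s,GAUGE,p,'pics/gfit.png',(280,70,480,270))
print('wrist zfix',fit([s],[m],GAUGE,[.56,-.0,.033,-.17],fix=(2,)))
print('all',fit([s,tp,sc],[m,mt,ms],GAUGE,[.56,-.0,.033,-.17]))
# tray
fr=s['frame'].astype(int)
yel=(fr[:,:,0]>fr[:,:,2]*1.5)|(fr.max(2)<60)
reg=max(cams.outline_of(s,'tray'),key=lambda r:r['conf'])['region']
T=[box(-86,86,-68,68,0,20)]
p,f,n=fit([s],[reg],T,[.45,-.31,0,-.1],fix=(2,)); print('tray',p,f,n)
overlay(s,T,p,'pics/tfit.png',(20,40,220,240))
np.save('tray.npy',p)
E
```

```text
t=4.20 pos [ 0.5453 -0.0989  0.2813] rpy [-3.142e+00  1.000e-03  2.970e+00] tx 0.26 ty 10.00 tz 8.13 twist 0.00 (shift in present axes) w 0.0939 F [-0.3 -0.1 -0.2]
2399 375 389
wrist [ 0.56748774 -0.00863021  0.01733941 -0.24606769] 177.61432172727947 2398.9998
wrist zfix (array([ 0.56348022, -0.01206886,  0.033     , -0.24494282]), np.float64(224.1226427225128), np.float32(2398.9998))
all (array([ 0.56403322, -0.01185048,  0.03069838, -0.25209184]), np.float64(379.44537848826087), np.float32(3162.9998))
tray [ 0.46101507 -0.32707813  0.         -0.14747034] 38.488234226153104 17730.998
```

View pics/gfit.png

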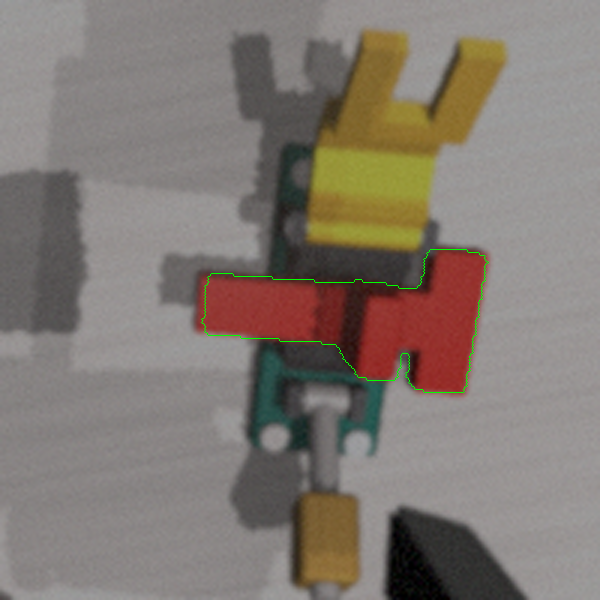

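View pics/tfit.png

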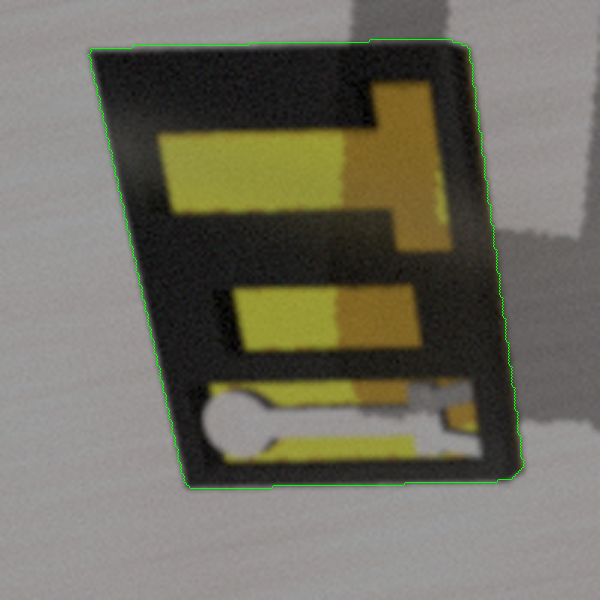

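```bash
cat >> h.py <<'E'
def cutpix(s,x,y,yaw):
    R=Rn.from_euler('z',yaw).as_matrix(); out=[]
    for z in (.006,.020):
        im=np.zeros((800,1280),np.uint8)
        for a in ((-15,15,-66,30),(-32,32,22,50)):
            uv=np.array([w2pix(s,R@np.array([u/1000,v/1000,0])+[x,y,z]) for u,v in ((a[0],a[2]),(a[1],a[2]),(a[1],a[3]),(a[0],a[3]))])
            cv2.fillConvexPoly(im,np.round((uv*2+.5)*16).astype(np.int32),255,shift=4)
        out.append(im)
    im=cv2.resize(cv2.bitwise_and(*out),(640,400),interpolation=cv2.INTER_AREA)
    return cv2.GaussianBlur(im,(0,0),1.5)/255.
E
python3 - <<'E'
from h import *
s=shot('wrist'); f=s['frame'].astype(float)
m=(f[:,:,0]>1.6*f[:,:,1])&(f[:,:,0]>1.6*f[:,:,2])&(f[:,:,0]>22); k=np.zeros_like(m); k[130:215,330:460]=m[130:215,330:460]; k=cv2.morphologyEx(k.astype(np.uint8),cv2.MORPH_CLOSE,np.ones((3,3)))
p,fv,n=fit([s],[k],GAUGE,[.56,-.0,.033,-.24]); print('wrist',p,fv,n)
print(fit([s],[k],GAUGE,[.56,-.0,.033,-.24],fix=(2,)))
overlay(s,GAUGE,p,'pics/gfit2.png',(280,70,480,270))
tr=np.load('tray.npy')
y=(f[:,:,0]>1.8*f[:,:,2])&(f[:,:,0]>70); k=np.zeros_like(y); k[60:126,60:185]=y[60:126,60:185]; k=k.astype(np.float32)
def g(v): return ((cutpix(s,*v)-cv2.GaussianBlur(k,(0,0),1.))**2).sum()
x0=[.42,-.32,tr[3]]
# coarse
best=min(((g([a,b,tr[3]]),a,b) for a in np.arange(.37,.45,.01) for b in np.arange(-.36,-.28,.01)))
r=minimize(g,[best[1],best[2],tr[3]],method='Nelder-Mead',options=dict(initial_simplex=[[best[1],best[2],tr[3]],[best[1]+.01,best[2],tr[3]],[best[1],best[2]+.01,tr[3]],[best[1],best[2],tr[3]+.05]],xatol=1e-4))
print('seat',r.x,r.fun,k.sum())
R=Rn.from_euler('z',tr[3]).as_matrix(); print('in tray',R.T@(np.array([*r.x[:2],0])-[tr[0],tr[1],0]))
np.save('seat.npy',r.x)
E
```

```text
wrist [ 0.56583438 -0.01022747  0.02316407 -0.2447638 ] 44.000306946339286 2643.0
(array([ 0.56345669, -0.01230321,  0.033     , -0.24640891]), np.float64(70.36810072221822), np.float32(2643.0))
seat [ 0.42228595 -0.31278514 -0.15455995] 23.584689717124412 3124.0
in tray [-0.04040891  0.00844713  0.        ]
```

View pics/gfit2.png

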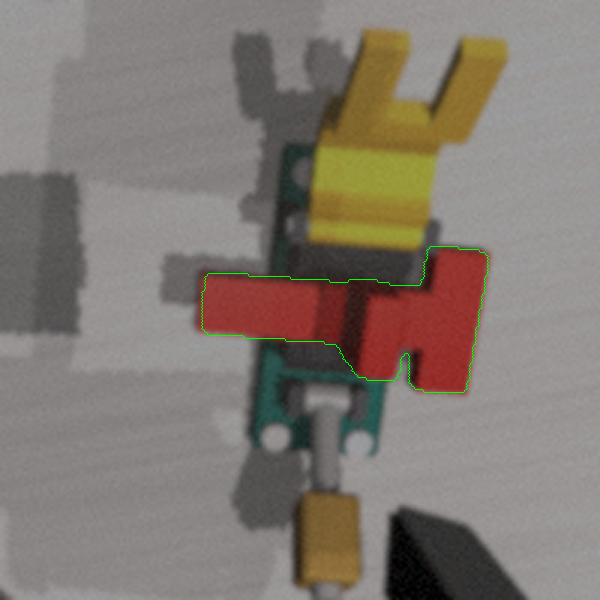

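```bash
python3 -c "
from h import *
go(.5648,-.0112,.063,2.897)"
```

```text
t=4.45 pos [ 0.5458 -0.0995  0.2807] rpy [3.142 0.    2.969] tx -0.35 ty 9.02 tz 21.77 twist 4.13 (shift in present axes) w 0.0938 F [ 0.1 -0.8  1. ]
```

```bash
python3 -m crank '[{"tx":-0.2,"ty":4.5,"tz":3,"twist":0,"grip":1},{"tx":-0.15,"ty":4.52,"tz":3,"twist":0,"grip":1},{"tx":0,"ty":0,"tz":4,"twist":4.13,"grip":1},{"tx":0,"ty":0,"tz":2,"twist":0,"grip":1},{"tx":0,"ty":0,"tz":0,"twist":0,"grip":1}]'
python3 -c "
from h import *
go(.5648,-.0112,.063,2.897)
s=shot('wrist','pics/w4.png')"
```

```text
time: 5.08
tool_pos: [0.5636, -0.0111, 0.1582]
ee_rot: [-3.141, -0.005, 2.897]
wrist_force: [-0.3, 0.0, 1.2]
width: 0.0942
t=5.08 pos [ 0.5636 -0.0111  0.1582] rpy [-3.141 -0.005  2.897] tx -0.17 ty 0.02 tz 9.52 twist 0.00 (shift in present axes) w 0.0942 F [-0.3  0.   1.2]
```

View pics/w4.png

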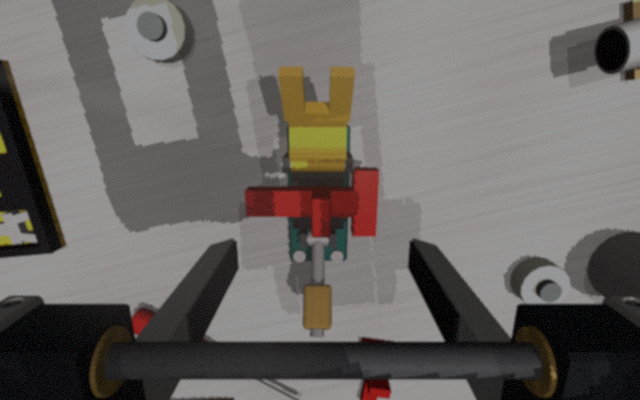

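Run:
```python
from h import *
s=shot('wrist'); f=s['frame'].astype(float)
m=(f[:,:,0]>1.6*f[:,:,1])&(f[:,:,0]>1.6*f[:,:,2])&(f[:,:,0]>22); k=np.zeros_like(m); k[160:240,240:382]=m[160:240,240:382]; k=cv2.morphologyEx(k.astype(np.uint8),cv2.MORPH_CLOSE,np.ones((3,3)))
p,fv,n=fit([s],[k],GAUGE,[.565,-.01,.03,-.24]); print('wrist',p,fv,n)
print(fit([s],[k],GAUGE,[.56,-.0,.033,-.24],fix=(2,)))
overlay(s,GAUGE,p,'pics/gfit3.png',(220,50,420,250))
go(.5648,-.0112,.063,2.897)
```

```text
wrist [ 0.56458408 -0.01270101  0.02936472 -0.25563019] 74.9596641907246 5221.0
(array([ 0.56319885, -0.01250145,  0.033     , -0.2498965 ]), np.float64(93.57315963322756), np.float32(5221.0))
t=5.17 pos [ 0.5653 -0.0115  0.1614] rpy [3.141e+00 1.000e-03 2.897e+00] tx 0.07 ty 0.02 tz 9.84 twist -0.03 (shift in present axes) w 0.0938 F [1.  0.7 1. ]
```

View pics/gfit3.png

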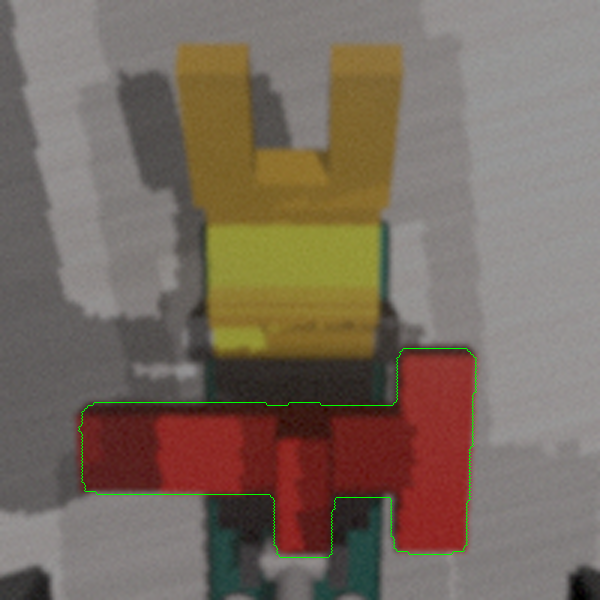

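```bash
python3 -m crank '[{"tx":0.05,"ty":-0.1,"tz":4,"twist":0.3,"grip":1},{"tx":0,"ty":0,"tz":4,"twist":0,"grip":1},{"tx":0,"ty":0,"tz":2,"twist":0,"grip":1},{"tx":0,"ty":0,"tz":0,"twist":0,"grip":1},{"tx":0,"ty":0,"tz":0,"twist":0,"grip":0},{"tx":0,"ty":0,"tz":0,"twist":0,"grip":0},{"tx":0,"ty":0,"tz":0,"twist":0,"grip":0},{"tx":0,"ty":0,"tz":0,"twist":0,"grip":0},{"tx":0,"ty":0,"tz":0,"twist":0,"grip":0}]'
```

```text
time: 6.3
tool_pos: [0.5642, -0.0122, 0.0606]
ee_rot: [3.141, 0.0, 2.892]
wrist_force: [-0.4, 0.4, -0.3]
width: 0.0475
```

```bash
python3 -m crank '[{"tx":0,"ty":0,"tz":0,"twist":0,"grip":0},{"tx":0,"ty":0,"tz":0,"twist":0,"grip":0},{"tx":0,"ty":0,"tz":0,"twist":0,"grip":0},{"tx":0,"ty":0,"tz":0,"twist":0,"grip":0},{"tx":0,"ty":0,"tz":0,"twist":0,"grip":0},{"tx":0,"ty":0,"tz":0,"twist":0,"grip":0}]'
```

```text
time: 7.05
tool_pos: [0.5641, -0.0123, 0.0604]
ee_rot: [-3.142, -0.0, 2.891]
wrist_force: [-0.8, -0.2, -0.1]
width: 0.0139
```

```bash
python3 -m crank '[{"tx":0,"ty":0,"tz":-2,"twist":0,"grip":0},{"tx":0,"ty":0,"tz":-4,"twist":0,"grip":0},{"tx":0,"ty":0,"tz":-4,"twist":0,"grip":0},{"tx":0,"ty":0,"tz":-3,"twist":0,"grip":0},{"tx":0,"ty":0,"tz":0,"twist":0,"grip":0},{"tx":0,"ty":0,"tz":0,"twist":0,"grip":0}]'
python3 - <<'E'
from h import *
s=shot('wrist','pics/w5.png')
seat=np.load('seat.npy'); print(seat)
o=get_obs();print(o['tool_pos'],o['wrist_force'])
go(seat[0],seat[1],.2,np.pi+seat[2])
E
```

```text
time: 7.8
tool_pos: [0.5634, -0.0121, 0.1886]
ee_rot: [-3.141, -0.003, 2.891]
wrist_force: [0.6, -0.5, -0.7]
width: 0.0135
[ 0.42228595 -0.31278514 -0.15455995]
[ 0.56309098 -0.01209698  0.18797789] [-0.16610164  0.44203908 -1.42307553]
t=7.85 pos [ 0.5631 -0.0121  0.188 ] rpy [-3.141 -0.004  2.891] tx 6.20 ty -32.62 tz -1.16 twist -5.47 (shift in present axes) w 0.0138 F [-0.2  0.4 -1.4]
```

View pics/w5.png

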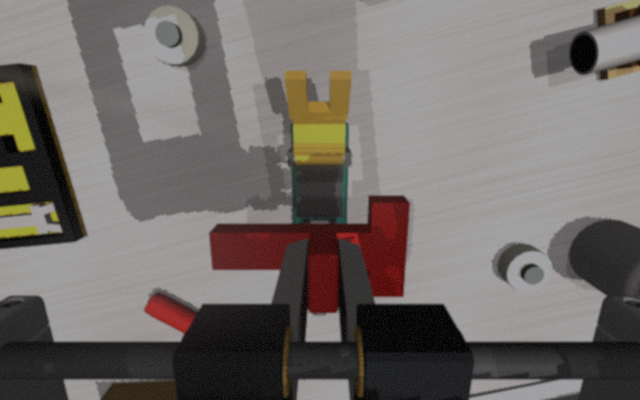

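Run:
```python
from h import *
s=shot('wrist'); o=get_obs(); R,t=Rt(o); f=s['frame'].astype(float)
m=(f[:,:,0]>1.6*f[:,:,1])&(f[:,:,0]>1.6*f[:,:,2])&(f[:,:,0]>22); k=np.zeros(m.shape,np.float32); k[185:300,205:412]=m[185:300,205:412]
ig=np.ones(m.shape,np.float32); ig[228:,270:368]=0; ig[228:,340:380]=np.where(True,0,0); ig[300:]=0
kk=cv2.GaussianBlur(k,(0,0),1.)
def fun(v): return (ig*(sil(s,GAUGE,v)-kk)**2).sum()
v0=np.array([*t[:2],t[2]-.03,-.25])
for fix in (0,1):
    if fix:
        r=minimize(lambda w:fun([w[0],w[1],w[2],-.2505]),v0[:3],method='Nelder-Mead',options=dict(initial_simplex=[v0[:3]]+[v0[:3]+e*.01 for e in np.eye(3)],xatol=1e-4))
    else: r=minimize(fun,v0,method='Nelder-Mead',options=dict(initial_simplex=[v0]+[v0+e*.01 for e in np.eye(4)],xatol=1e-4))
    print(r.x,r.fun, 'rel tool (mm):',R.T@(r.x[:3]-t)*1000)
p=list(r.x)+[-.2505]; overlay(s,GAUGE,p,'pics/gfit4.png',(200,150,420,310))
```

```text
[ 0.56367013 -0.01220822  0.15781634 -0.25054836] 89.64848820315187 rel tool (mm): [-0.77878034  0.06276289 30.05252052]
[ 0.56404984 -0.01224685  0.15768598] 95.17592220172486 rel tool (mm): [-1.15681195  0.11935826 30.18120525]
```

View pics/gfit4.png

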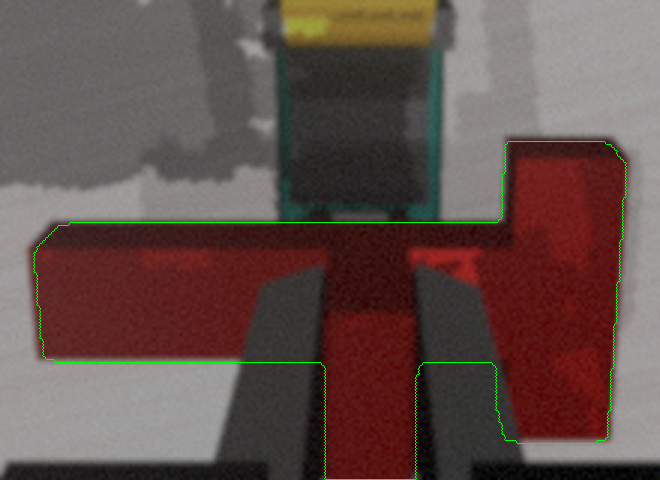

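```bash
python3 -c "
from h import *
go(.50,-.31,.19,np.pi-.15)"
```

```text
t=7.90 pos [ 0.563  -0.0121  0.1879] rpy [-3.141 -0.004  2.892] tx -1.26 ty -30.42 tz -0.20 twist -5.73 (shift in present axes) w 0.014 F [-0.4  0.5 -1.7]
```

```bash
python3 -m crank '[{"tx":-0.3,"ty":-5.07,"tz":0,"twist":0,"grip":0},{"tx":-0.3,"ty":-5.07,"tz":0,"twist":0,"grip":0},{"tx":-0.3,"ty":-5.07,"tz":0,"twist":0,"grip":0},{"tx":-0.3,"ty":-5.07,"tz":0,"twist":0,"grip":0},{"tx":0,"ty":-5.07,"tz":0,"twist":0,"grip":0},{"tx":0,"ty":-5.07,"tz":0,"twist":0,"grip":0},{"tx":0,"ty":0,"tz":0,"twist":-5.73,"grip":0},{"tx":0,"ty":0,"tz":0,"twist":0,"grip":0},{"tx":0,"ty":0,"tz":0,"twist":0,"grip":0}]'
python3 - <<'E'
from h import *
s=shot('wrist','pics/w6.png'); f=s['frame'].astype(float)
go(.50,-.31,.19,np.pi-.15)
y=((f[:,:,0]>1.8*f[:,:,2])&(f[:,:,1]>.5*f[:,:,0])&(f[:,:,0]>60)).astype(np.uint8)
n,l,st,c=cv2.connectedComponentsWithStats(y)
for i in range(1,n):
    if st[i,4]>300: print(i,st[i],c[i])
E
```

```text
time: 9.02
tool_pos: [0.5004, -0.3092, 0.1894]
ee_rot: [3.141, -0.001, 2.991]
wrist_force: [-0.1, 0.2, -1.5]
width: 0.0137
t=9.07 pos [ 0.5006 -0.3091  0.1897] rpy [ 3.141e+00 -1.000e-03  2.992e+00] tx 0.04 ty -0.09 tz -0.03 twist -0.00 (shift in present axes) w 0.0137 F [-0.1  0.3 -1.1]
11 [ 236   69  125   71 5309] [307.71369373 104.23168205]
13 [ 259  153   82   26 2107] [299.4437589  165.50878026]
15 [259 192  70  10 601] [296.42595674 196.04159734]
30 [245 215  85  13 654] [292.00458716 219.71406728]
```

View pics/w6.png

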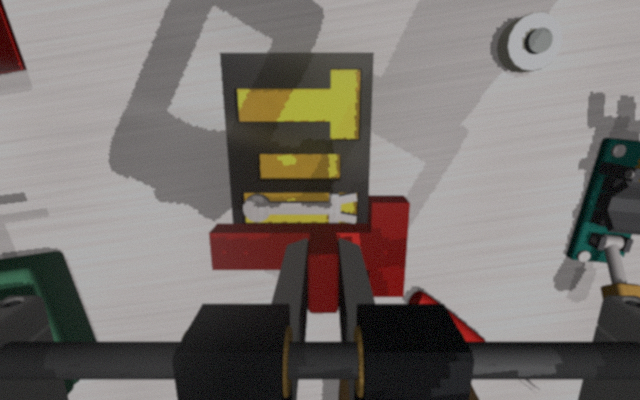

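Run:
```python
from h import *
s=shot('wrist'); f=s['frame'].astype(float); o=get_obs(); R,t=Rt(o)
y=((f[:,:,0]>1.8*f[:,:,2])&(f[:,:,1]>.5*f[:,:,0])&(f[:,:,0]>60))
k=np.zeros(y.shape,np.float32); k[62:146,225:370]=y[62:146,225:370]; k=cv2.GaussianBlur(k,(0,0),1.)
v0=np.load('seat.npy')
r=minimize(lambda v:((cutpix(s,*v)-k)**2).sum(),v0,method='Nelder-Mead',options=dict(initial_simplex=[v0]+[v0+e for e in np.diag([.006,.006,.05])],xatol=1e-4))
print(r.x,r.fun); x=r.x; np.save('seat2.npy',x)
im=(cutpix(s,*x)>.5).astype(np.uint8); img=s['frame'][:,:,::-1].copy(); cs,_=cv2.findContours(im,cv2.RETR_EXTERNAL,cv2.CHAIN_APPROX_NONE); cv2.drawContours(img,cs,-1,(255,0,0),1)
cv2.imwrite('pics/seatfit.png',cv2.resize(img[40:160,200:400],None,fx=3.5,fy=3.5))
yaw=np.pi+x[2]; 
# gauge origin at tool offset (-1,0): TCP = seat - R*off
off=np.array([np.cos(yaw),np.sin(yaw)])*-.001
go(x[0]-off[0],x[1]-off[1],.10,yaw)
```

```text
[ 0.42235885 -0.31281325 -0.15151157] 37.17799718450705
t=9.12 pos [ 0.5006 -0.3092  0.19  ] rpy [ 3.141e+00 -1.000e-03  2.992e+00] tx 7.78 ty -1.53 tz 9.01 twist 0.10 (shift in present axes) w 0.014 F [ 0.6 -0.  -1.5]
```

View pics/seatfit.png

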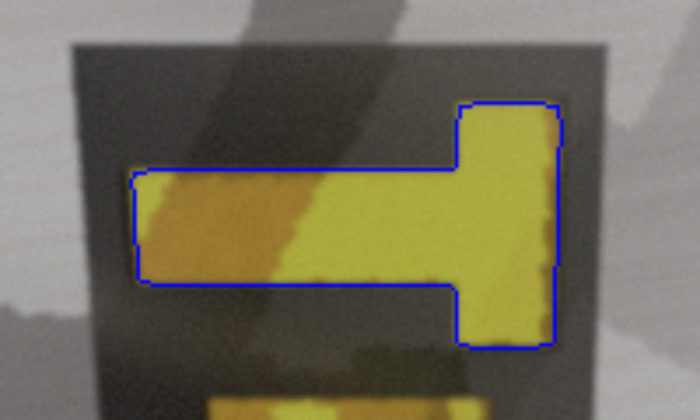

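```bash
python3 -m crank '[{"tx":3.9,"ty":-0.77,"tz":0,"twist":0.1,"grip":0},{"tx":3.88,"ty":-0.76,"tz":0,"twist":0,"grip":0},{"tx":0,"ty":0,"tz":5,"twist":0,"grip":0},{"tx":0,"ty":0,"tz":5,"twist":0,"grip":0},{"tx":0,"ty":0,"tz":3,"twist":0,"grip":0},{"tx":0,"ty":0,"tz":0,"twist":0,"grip":0},{"tx":0,"ty":0,"tz":0,"twist":0,"grip":0}]'
python3 - <<'E'
from h import *
s=shot('wrist','pics/w7.png'); x=np.load('seat2.npy'); yaw=np.pi+x[2]
off=np.array([np.cos(yaw),np.sin(yaw)])*-.001
go(x[0]-off[0],x[1]-off[1],.036,yaw)
E
```

```text
time: 10.0
tool_pos: [0.4223, -0.3138, 0.0622]
ee_rot: [-3.14, 0.002, 2.99]
wrist_force: [0.2, -0.1, -1.6]
width: 0.0137
t=10.05 pos [ 0.4226 -0.3142  0.0627] rpy [-3.139e+00  3.000e-03  2.990e+00] tx 0.16 ty 0.14 tz 2.67 twist 0.01 (shift in present axes) w 0.0137 F [ 0.3 -0.4 -1.3]
```

View pics/w7.png

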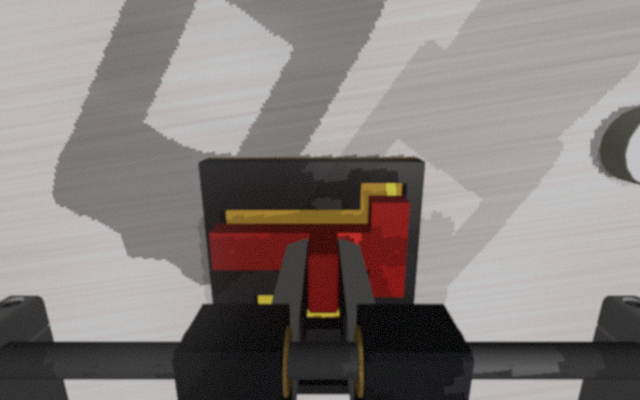

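```bash
python3 -m crank '[{"tx":0.15,"ty":0.13,"tz":0.8,"twist":0,"grip":0},{"tx":0,"ty":0,"tz":0.8,"twist":0,"grip":0},{"tx":0,"ty":0,"tz":0.5,"twist":0,"grip":0},{"tx":0,"ty":0,"tz":0.3,"twist":0,"grip":0},{"tx":0,"ty":0,"tz":0,"twist":0,"grip":0},{"tx":0,"ty":0,"tz":0,"twist":0,"grip":0}]'
```

```text
time: 10.8
tool_pos: [0.4201, -0.312, 0.0366]
ee_rot: [-3.141, 0.0, 2.99]
wrist_force: [-0.4, 1.1, -0.9]
width: 0.014
```

```bash
python3 -m crank '[{"tx":0,"ty":0,"tz":0,"twist":0,"grip":0.35},{"tx":0,"ty":0,"tz":0,"twist":0,"grip":0.35},{"tx":0,"ty":0,"tz":0,"twist":0,"grip":0.35},{"tx":0,"ty":0,"tz":0,"twist":0,"grip":0.35},{"tx":0,"ty":0,"tz":-4,"twist":0,"grip":0.35},{"tx":0,"ty":0,"tz":-5,"twist":0,"grip":0.6},{"tx":-4,"ty":0,"tz":-5,"twist":0,"grip":1},{"tx":-4,"ty":0,"tz":-2,"twist":0,"grip":1},{"tx":0,"ty":0,"tz":0,"twist":0,"grip":1},{"tx":0,"ty":0,"tz":0,"twist":0,"grip":1}]'
python3 - <<'E'
from h import *
s=shot('wrist','pics/w8.png'); f=s['frame'].astype(float)
go(.5,-.3,.2)
x=np.load('seat2.npy'); c=w2pix(s,[x[0],x[1],.03]).astype(int); print(c)
m=(f[:,:,0]>1.6*f[:,:,1])&(f[:,:,0]>1.6*f[:,:,2])&(f[:,:,0]>22); k=np.zeros(m.shape,np.float32); a,b,cc,d=max(c[0]-100,0),max(c[1]-60,0),c[0]+100,c[1]+60
k[b:d,a:cc]=m[b:d,a:cc]
p,fv,n=fit([s],[k],GAUGE,[x[0],x[1],.006,x[2]]); print(p,fv,n)
p2,fv,n=fit([s],[k],GAUGE,[x[0],x[1],.006,x[2]],fix=(2,)); print(p2,fv,n, p2[:2]-x[:2])
overlay(s,GAUGE,p2,'pics/gseat.png',(a,b,cc,d),k=3.5)
E
```

```text
time: 12.05
tool_pos: [0.4974, -0.3234, 0.1941]
ee_rot: [3.141, -0.002, 2.99]
wrist_force: [0.3, 0.6, 0.8]
width: 0.0792
t=12.10 pos [ 0.4969 -0.3234  0.1938] rpy [ 3.140e+00 -3.000e-03  2.989e+00] tx 0.05 ty 2.36 tz -0.62 twist 0.00 (shift in present axes) w 0.0838 F [-0.1 -0.8 -0.2]
[321 106]
[ 0.41896242 -0.3115057   0.00815042 -0.14799613] 29.06759678560467 4099.0
[ 0.41893649 -0.31142169  0.006      -0.14888715] 28.37607360390247 4099.0 [-0.00342236  0.00139156]
```

View pics/gseat.png

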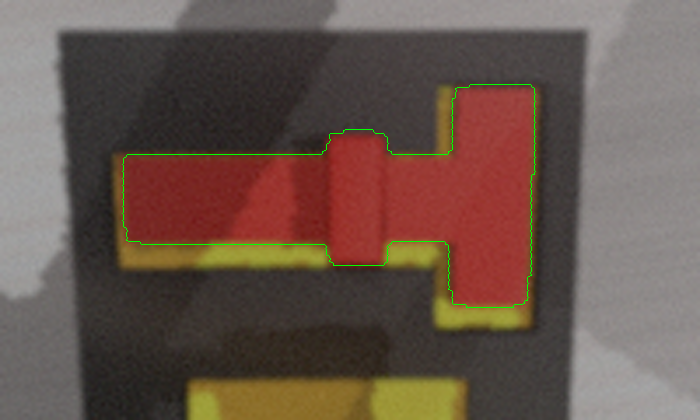

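View pics/w8.png

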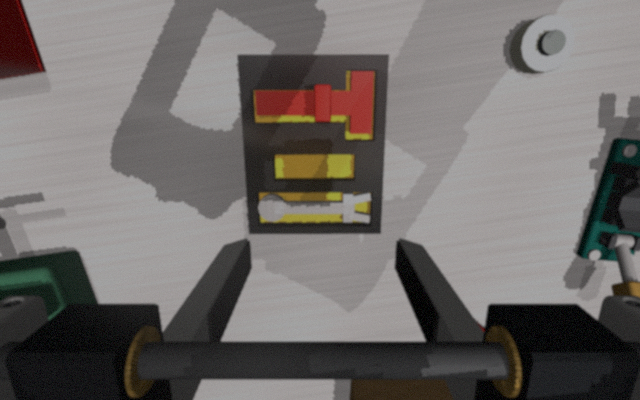

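```bash
python3 -c "
from h import *
go(.63,-.03,.22,np.pi-.25)"
```

```text
t=12.10 pos [ 0.4969 -0.3234  0.1938] rpy [ 3.140e+00 -3.000e-03  2.989e+00] tx -8.70 ty 31.02 tz -2.60 twist 5.61 (shift in present axes) w 0.0838 F [-0.1 -0.8 -0.2]
```

```bash
python3 -m crank '[{"tx":-1.5,"ty":5.17,"tz":-2.6,"twist":0,"grip":1},{"tx":-1.5,"ty":5.17,"tz":0,"twist":0,"grip":1},{"tx":-1.5,"ty":5.17,"tz":0,"twist":0,"grip":1},{"tx":-1.5,"ty":5.17,"tz":0,"twist":0,"grip":1},{"tx":-1.5,"ty":5.17,"tz":0,"twist":0,"grip":1},{"tx":-1.2,"ty":5.17,"tz":0,"twist":0,"grip":1},{"tx":0,"ty":0,"tz":0,"twist":5.6,"grip":1},{"tx":0,"ty":0,"tz":0,"twist":0,"grip":1},{"tx":0,"ty":0,"tz":0,"twist":0,"grip":1}]'
python3 - <<'E'
from h import *
s=shot('wrist','pics/w9.png')
go(.63,-.03,.22,np.pi-.25)
crop(s,220,20,420,260,2.5,'pics/w9c.png')
E
```

```text
time: 13.22
tool_pos: [0.6303, -0.0312, 0.2208]
ee_rot: [-3.141, -0.001, 2.892]
wrist_force: [0.3, -0.7, 0.5]
width: 0.0937
t=13.28 pos [ 0.6304 -0.0313  0.221 ] rpy [-3.141e+00 -1.000e-03  2.892e+00] tx 0.07 ty 0.11 tz 0.10 twist -0.00 (shift in present axes) w 0.0939 F [0.5 0.3 0.5]
```

View pics/w9c.png

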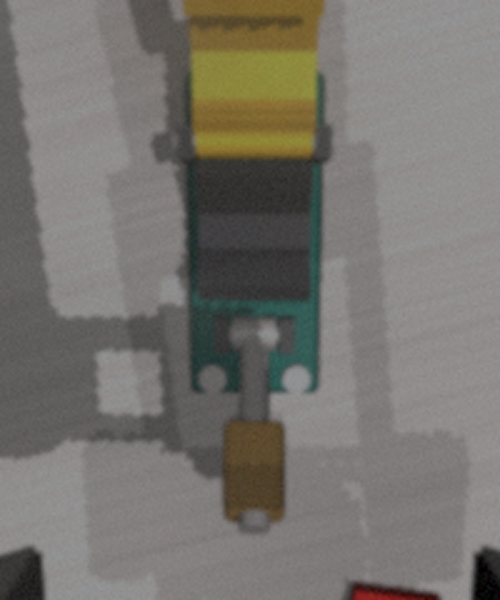

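Run:
```python
from h import *
s=shot('wrist')
P=lambda u,v,z: pix2w(s,(220+u/2.5,20+v/2.5),z)
a,b=P(192,392,.012),P(318,392,.012)
print('foot corners',a,b,'width',np.linalg.norm(a-b),'yaw',np.arctan2(-(b-a)[0],(b-a)[1]))
yaw=-.25
e=np.array([np.cos(yaw),np.sin(yaw),0])
print('centre from foot', (a+b)/2-e*.065)
# saddle edges at z=.042, lower edge v=300
c,d=P(197,300,.042),P(311,300,.042); print('saddle edge',c,d,np.linalg.norm(c-d), (c+d)/2-e*.02)
# hinge pins ends at z=46: (158,147),(328,143)
h1,h2=P(160,147,.046),P(329,143,.046); print('hinge',h1,h2,np.linalg.norm(h1-h2),(h1+h2)/2+e*.032)
# bolt
for v in (425,515): print('bolt',P(254,v,.05))
go(0,0,0)
```

```text
foot corners [ 0.62247184 -0.05845643  0.012     ] [ 0.63598618 -0.00536913  0.012     ] width 0.05478046155939407 yaw -0.24927359186950834
centre from foot [ 0.5662497  -0.01583152  0.012     ]
saddle edge [ 0.58223045 -0.0431243   0.042     ] [ 5.93165344e-01 -1.71227884e-04  4.20000000e-02] 0.044323107424909004 [ 0.56831965 -0.01669968  0.042     ]
hinge [ 0.52493027 -0.04119142  0.046     ] [0.53887827 0.01921034 0.046     ] 0.061991281672656544 [ 0.56290946 -0.01890747  0.046     ]
bolt [ 0.63427014 -0.03352276  0.05      ]
bolt [ 0.67082746 -0.04286521  0.05      ]
t=13.32 pos [ 0.6305 -0.0313  0.2212] rpy [-3.142 -0.     2.891] tx 61.86 ty -12.59 tz 22.14 twist 0.00 (shift in present axes) w 0.0938 F [-0.5  0.9  0.5]
```

Run:
```python
from h import *
o=get_obs(); print(np.round(o['joint_positions'],3),o['ee_rot'])
s=shot('top')
for r in cams.outline_of(s,'tube')[:1]:
    ys,xs=np.nonzero(r['region']); print(cv2.minAreaRect(np.stack([xs,ys],1).astype(np.float32)))
f=s['frame'].astype(float); m=(f[:,:,2]>1.6*f[:,:,0])&(f[:,:,2]>1.3*f[:,:,1]); m[:, :200]=0; m[:,240:]=0; m[:215]=0;m[245:]=0
ys,xs=np.nonzero(m); print(len(xs),xs.mean(),ys.mean(),pix2w(s,(xs.mean(),ys.mean()),.055))
go(.47,.28,.24,-1.57)
```

```text
[-0.139  0.27   1.15   0.     1.722 -1.46 ] [-3.14158256e+00 -3.74935990e-04  2.89127803e+00]
((220.40963745117188, 229.0178680419922), (14.11473274230957, 79.08490753173828), 88.26429748535156)
177 218.4406779661017 229.79661016949152 [0.49778701 0.32439834 0.055     ]
t=13.43 pos [ 0.6308 -0.0312  0.2213] rpy [3.142 0.    2.891] tx 23.29 ty 26.16 tz -1.87 twist -104.39 (shift in present axes) w 0.0938 F [-0.2 -0.3  0.4]
```

```bash
python3 -c "
from h import *
go(.50,.25,.23,1.571)"
```

```text
t=13.43 pos [ 0.6308 -0.0312  0.2213] rpy [3.142 0.    2.891] tx 19.64 ty 24.00 tz -0.87 twist 75.64 (shift in present axes) w 0.0938 F [-0.2 -0.3  0.4]
```

```bash
python3 -m crank '[{"tx":3.3,"ty":4,"tz":-0.9,"twist":0,"grip":1},{"tx":3.3,"ty":4,"tz":0,"twist":0,"grip":1},{"tx":3.3,"ty":4,"tz":0,"twist":0,"grip":1},{"tx":3.3,"ty":4,"tz":0,"twist":0,"grip":1},{"tx":3.3,"ty":4,"tz":0,"twist":0,"grip":1},{"tx":3.14,"ty":4,"tz":0,"twist":0,"grip":1},{"tx":0,"ty":0,"tz":0,"twist":10.6,"grip":1},{"tx":0,"ty":0,"tz":0,"twist":10.6,"grip":1},{"tx":0,"ty":0,"tz":0,"twist":10.6,"grip":1},{"tx":0,"ty":0,"tz":0,"twist":10.6,"grip":1},{"tx":0,"ty":0,"tz":0,"twist":10.6,"grip":1},{"tx":0,"ty":0,"tz":0,"twist":10.6,"grip":1}]'
python3 -m crank '[{"tx":0,"ty":0,"tz":0,"twist":10.6,"grip":1},{"tx":0,"ty":0,"tz":0,"twist":1.4,"grip":1},{"tx":0,"ty":0,"tz":0,"twist":0,"grip":1},{"tx":0,"ty":0,"tz":0,"twist":0,"grip":1}]'
python3 - <<'E'
from h import *
s=shot('wrist','pics/w10.png')
go(.50,.25,.23,1.571)
E
```

```text
time: 14.92
tool_pos: [0.5001, 0.2503, 0.2304]
ee_rot: [3.141, -0.0, 1.776]
wrist_force: [0.4, -0.3, 0.4]
width: 0.0941
time: 15.42
tool_pos: [0.5, 0.2506, 0.2303]
ee_rot: [3.142, -0.0, 1.574]
wrist_force: [-0.2, -0.4, 0.0]
width: 0.0937
t=15.47 pos [0.5    0.2507 0.2303] rpy [ 3.142 -0.     1.574] tx -0.07 ty -0.00 tz 0.03 twist 0.15 (shift in present axes) w 0.0936 F [ 0.  -0.2  0.1]
```

View pics/w10.png

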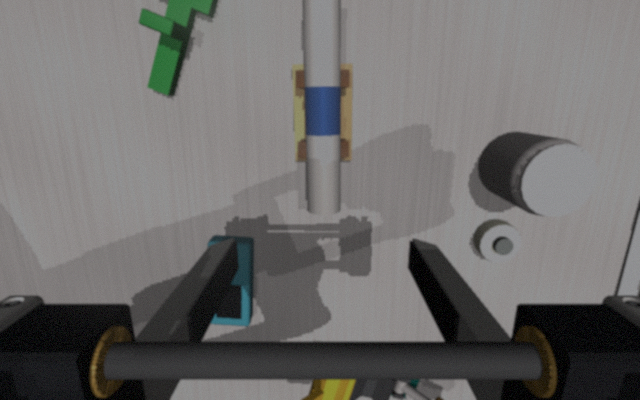

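Run:
```python
from h import *
s=shot('wrist'); f=s['frame'].astype(float)
m=(f[:,:,2]>1.6*f[:,:,0])&(f[:,:,2]>1.3*f[:,:,1]); k=np.zeros_like(m); k[70:150,290:360]=m[70:150,290:360]
ys,xs=np.nonzero(k); print(xs.min(),xs.max(),ys.min(),ys.max(),len(xs))
mid=k[:,318:328].any(1); r=np.nonzero(mid)[0]; e0,e1=r.min()-.0,r.max()+1
c0,c1=xs.min(),xs.max()+1; u=(c0+c1)/2
for v in (e0,e1): print('edge',pix2w(s,(u,v),.063))
C=(pix2w(s,(u,e0),.063)+pix2w(s,(u,e1),.063))/2
print('band centre (top)',C, 'at axis', pix2w(s,w2pix(s,C),.046))
# axis direction: gray tube columns at row samples
g=cv2.GaussianBlur(s['frame'].mean(2),(0,0),1.0)
for v in (20,40,110,175,195):
    row=g[v]; d=np.diff(row); print(v,'neg/pos edges',[ (i,round(d[i],1)) for i in range(290,360) if abs(d[i])>5])
```

```text
306 339 87 134 1524
edge [0.50039441 0.34316426 0.063     ]
edge [0.50055562 0.30045719 0.063     ]
band centre (top) [0.50047502 0.32181073 0.063     ] at axis [0.50046958 0.32130106 0.046     ]
20 neg/pos edges [(299, np.float64(-5.5)), (300, np.float64(-10.4)), (301, np.float64(-12.3)), (302, np.float64(-8.4)), (305, np.float64(6.6)), (306, np.float64(6.4)), (307, np.float64(5.6)), (308, np.float64(5.1)), (309, np.float64(5.4)), (335, np.float64(-6.3)), (336, np.float64(-7.6)), (337, np.float64(-8.0)), (340, np.float64(8.5)), (341, np.float64(7.5))]
40 neg/pos edges [(299, np.float64(-6.6)), (300, np.float64(-11.0)), (301, np.float64(-11.1)), (302, np.float64(-6.7)), (305, np.float64(6.3)), (306, np.float64(5.9)), (307, np.float64(5.0)), (335, np.float64(-5.8)), (336, np.float64(-6.2)), (337, np.float64(-5.4)), (340, np.float64(6.3))]
110 neg/pos edges [(292, np.float64(-5.3)), (301, np.float64(-6.7)), (302, np.float64(-11.2)), (303, np.float64(-15.7)), (304, np.float64(-16.4)), (305, np.float64(-10.1)), (338, np.float64(5.6)), (339, np.float64(12.2)), (340, np.float64(14.2)), (34
[... 243 characters left out ...]
, np.float64(7.8)), (310, np.float64(6.8)), (311, np.float64(5.9)), (312, np.float64(5.4)), (334, np.float64(-5.0)), (335, np.float64(-5.3)), (336, np.float64(-6.1)), (337, np.float64(-5.8)), (339, np.float64(6.1)), (340, np.float64(9.8)), (341, np.float64(7.8))]
195 neg/pos edges [(297, np.float64(-5.0)), (303, np.float64(-8.1)), (304, np.float64(-13.6)), (305, np.float64(-13.5)), (306, np.float64(-6.2)), (308, np.float64(7.2)), (309, np.float64(7.7)), (310, np.float64(6.3)), (311, np.float64(5.8)), (312, np.float64(6.1)), (313, np.float64(5.2)), (335, np.float64(-5.4)), (336, np.float64(-6.1)), (337, np.float64(-5.8)), (339, np.float64(6.4)), (340, np.float64(9.5)), (341, np.float64(6.8))]
```

Run:
```python
import cv2
f=cv2.imread('pics/w10.png'); cv2.imwrite('pics/w10c.png',cv2.resize(f[0:230,260:390],None,fx=2.6,fy=2.6,interpolation=cv2.INTER_CUBIC))
```

```text
(no output)
```

View pics/w10c.png

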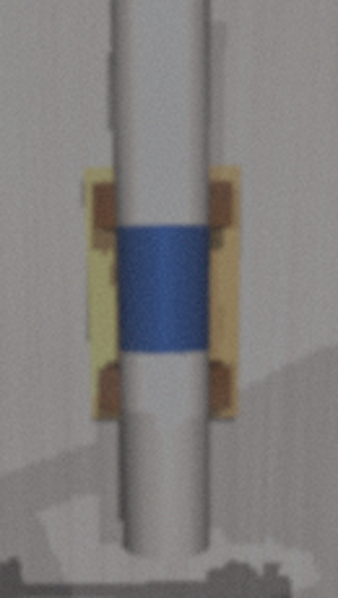

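Run:
```python
from h import *
s=shot('wrist')
a=pix2w(s,(320.6,20),.046); b=pix2w(s,(322.8,110.5),.046); c=pix2w(s,(322.4,195),.046)
print(a,b,c); d=a-c; d/=np.linalg.norm(d); th=np.arctan2(-d[0],d[1]); print('tube yaw',th)
C=b; C=np.array([.5004,.3216,.046]); g=C-.07*d; print(g)
go(g[0],g[1],.038,np.pi/2+th)
```

```text
[0.49806062 0.40124334 0.046     ] [0.50031058 0.32219563 0.046     ] [0.50018052 0.23785796 0.046     ]
tube yaw 0.012974099876839904
[0.50130816 0.25160589 0.046     ]
t=15.57 pos [0.5    0.2507 0.2303] rpy [-3.142 -0.     1.573] tx 0.09 ty 0.13 tz 19.23 twist -0.61 (shift in present axes) w 0.0934 F [ 0.5 -0.1  0.6]
```

```bash
python3 -m crank '[{"tx":0.05,"ty":0.1,"tz":5,"twist":-0.6,"grip":0.65},{"tx":0,"ty":0,"tz":5,"twist":0,"grip":0.65},{"tx":0,"ty":0,"tz":5,"twist":0,"grip":0.65},{"tx":0,"ty":0,"tz":2,"twist":0,"grip":0.65},{"tx":0,"ty":0,"tz":2.2,"twist":0,"grip":0.65},{"tx":0,"ty":0,"tz":0,"twist":0,"grip":0.5},{"tx":0,"ty":0,"tz":0,"twist":0,"grip":0},{"tx":0,"ty":0,"tz":0,"twist":0,"grip":0},{"tx":0,"ty":0,"tz":0,"twist":0,"grip":0},{"tx":0,"ty":0,"tz":0,"twist":0,"grip":0},{"tx":0,"ty":0,"tz":0,"twist":0,"grip":0}]'
```

```text
time: 16.95
tool_pos: [0.5009, 0.2513, 0.0393]
ee_rot: [3.141, -0.0, 1.583]
wrist_force: [-3.5, -1.3, 6.1]
width: 0.0336
```

```bash
python3 -m crank '[{"tx":0,"ty":0,"tz":0,"twist":0,"grip":0},{"tx":0,"ty":0,"tz":-1,"twist":0,"grip":0},{"tx":0,"ty":0,"tz":-2,"twist":0,"grip":0},{"tx":0,"ty":0,"tz":-3,"twist":0,"grip":0},{"tx":0,"ty":0,"tz":-4,"twist":0,"grip":0},{"tx":0,"ty":0,"tz":-4,"twist":0,"grip":0},{"tx":0,"ty":0,"tz":0,"twist":0,"grip":0},{"tx":0,"ty":0,"tz":0,"twist":0,"grip":0}]'
python3 - <<'E'
from h import *
s=shot('wrist','pics/w11.png'); shot('scene','pics/s11.png')
import math
yaw=-.25; yt=np.array([-math.sin(yaw),math.cos(yaw)]); c=np.array([.565,-.0155])-.07*yt; print(c)
go(c[0],c[1],.18,np.pi/2+yaw-0.0)
E
```

```text
time: 17.95
tool_pos: [0.5005, 0.2509, 0.1766]
ee_rot: [-3.14, 0.001, 1.583]
wrist_force: [1.3, -0.3, -2.9]
width: 0.0331
[ 0.54768172 -0.08332387]
t=18.05 pos [0.4999 0.2507 0.1755] rpy [-3.137e+00  2.000e-03  1.583e+00] tx -33.46 ty 4.37 tz -0.42 twist 15.02 (shift in present axes) w 0.0335 F [-0.3 -0.4 -2.5]
```

View pics/w11.png

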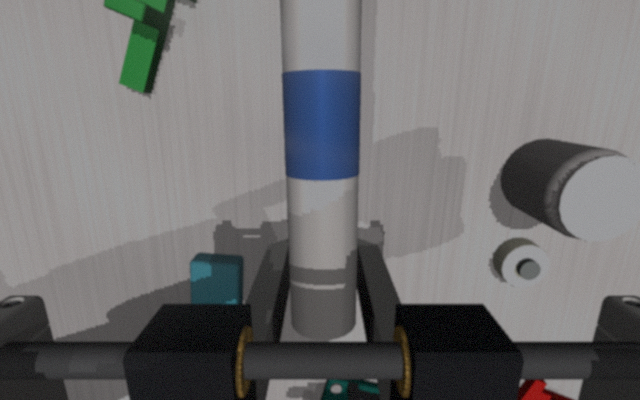

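View pics/s11.png

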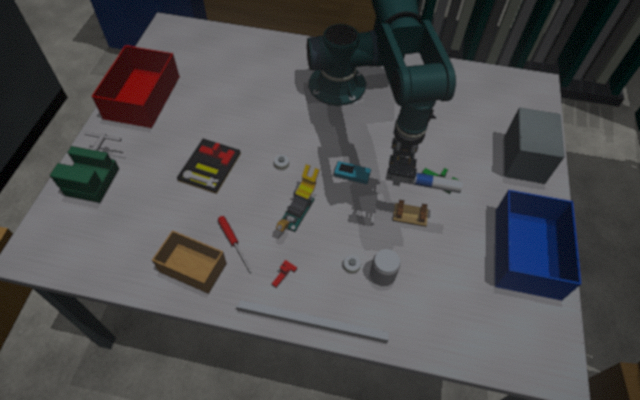

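```bash
python3 -m crank '[{"tx":-3,"ty":0.37,"tz":-0.4,"twist":0,"grip":0},{"tx":-5.5,"ty":0.7,"tz":0,"twist":0,"grip":0},{"tx":-5.5,"ty":0.7,"tz":0,"twist":0,"grip":0},{"tx":-5.5,"ty":0.7,"tz":0,"twist":0,"grip":0},{"tx":-5.5,"ty":0.7,"tz":0,"twist":0,"grip":0},{"tx":-5.5,"ty":0.7,"tz":0,"twist":0,"grip":0},{"tx":-2.96,"ty":0.5,"tz":0,"twist":0,"grip":0},{"tx":0,"ty":0,"tz":0,"twist":7.5,"grip":0},{"tx":0,"ty":0,"tz":0,"twist":7.5,"grip":0},{"tx":0,"ty":0,"tz":0,"twist":0,"grip":0},{"tx":0,"ty":0,"tz":0,"twist":0,"grip":0}]'
python3 - <<'E'
from h import *
s=shot('wrist','pics/w12.png')
go(.5477,-.0833,.18,np.pi/2-.25)
E
```

```text
time: 19.42
tool_pos: [0.5483, -0.0826, 0.1811]
ee_rot: [-3.14, -0.0, 1.323]
wrist_force: [0.2, -0.2, -2.2]
width: 0.0333
t=19.48 pos [ 0.5485 -0.0826  0.1814] rpy [-3.14  -0.     1.323] tx -0.09 ty -0.06 tz 0.14 twist 0.12 (shift in present axes) w 0.0333 F [ 0.9 -0.4 -1.8]
```

View pics/w12.png

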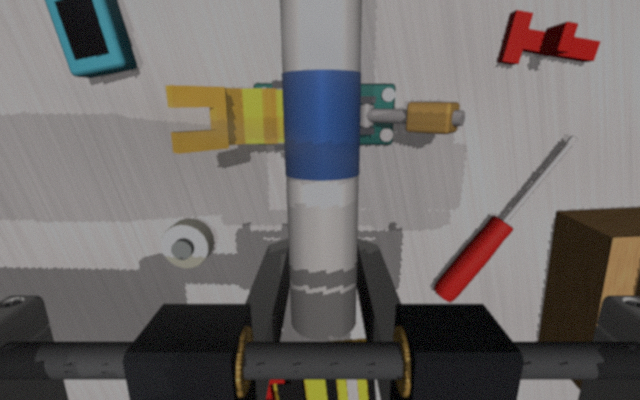

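Run:
```python
from h import *
s=shot('wrist'); f=s['frame'].astype(float); o=get_obs(); R,t=Rt(o)
m=(f[:,:,2]>1.6*f[:,:,0])&(f[:,:,2]>1.3*f[:,:,1])
r=np.nonzero(m[50:200,316:328].sum(1)>6)[0]+50; print(r.min(),r.max()+1)
for v in (r.min(),r.max()+1):
    print((R.T@(pix2w(s,(322,v),t[2]+.008+.017)-t))*1000)
# clamp features
for (u,v) in ((394,84),(394,144),(253,85)): print('foot top',pix2w(s,(u,v),.012))
crop(s,160,60,480,170,2.5,'pics/w12c.png')
```

```text
70 180
[ 92.29352095   0.25375876 -24.99221957]
[ 49.57521986   0.27134719 -24.99594723]
foot top [ 0.63455798 -0.00607258  0.012     ]
foot top [ 0.62429803 -0.05912515  0.012     ]
foot top [0.51049391 0.02435035 0.012     ]
```

View pics/w12c.png

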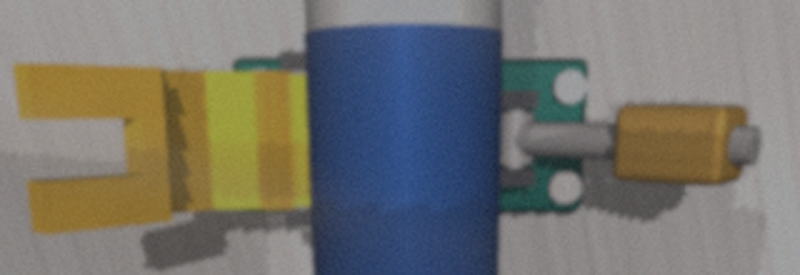

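```bash
python3 -m crank '[{"tx":-0.2,"ty":0.1,"tz":4,"twist":-0.1,"grip":0},{"tx":0,"ty":0,"tz":4,"twist":0,"grip":0},{"tx":0,"ty":0,"tz":3,"twist":0,"grip":0},{"tx":0,"ty":0,"tz":1.5,"twist":0,"grip":0},{"tx":0,"ty":0,"tz":0,"twist":0,"grip":0},{"tx":0,"ty":0,"tz":0,"twist":0,"grip":0}]'
python3 - <<'E'
from h import *
s=shot('wrist','pics/w13.png')
go(.5487,-.0850,.039,np.pi/2-.247)
E
```

```text
time: 20.27
tool_pos: [0.5505, -0.0852, 0.059]
ee_rot: [3.138, -0.0, 1.323]
wrist_force: [-0.4, 0.7, -1.6]
width: 0.0333
t=20.32 pos [ 0.5506 -0.0853  0.0592] rpy [ 3.138 -0.     1.323] tx -0.02 ty -0.20 tz 2.02 twist -0.04 (shift in present axes) w 0.0331 F [ 0.1 -0.4 -2. ]
```

View pics/w13.png

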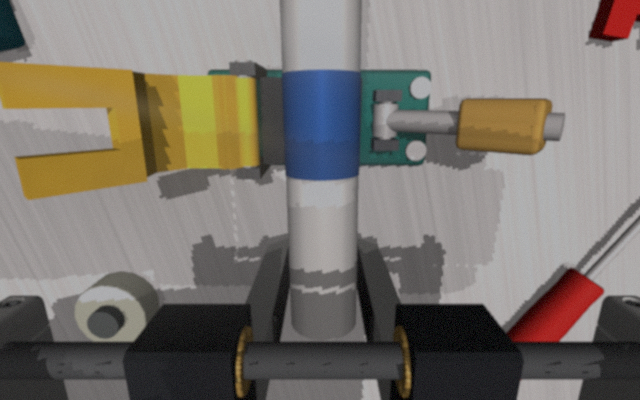

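```bash
python3 -m crank '[{"tx":0,"ty":-0.2,"tz":0.8,"twist":0,"grip":0},{"tx":0,"ty":0,"tz":0.6,"twist":0,"grip":0},{"tx":0,"ty":0,"tz":0.4,"twist":0,"grip":0},{"tx":0,"ty":0,"tz":0,"twist":0,"grip":0},{"tx":0,"ty":0,"tz":0,"twist":0,"grip":0}]'
```

```text
time: 20.95
tool_pos: [0.547, -0.0847, 0.0396]
ee_rot: [-3.141, 0.0, 1.323]
wrist_force: [-3.2, -1.1, 2.5]
width: 0.0336
```

```bash
python3 -m crank '[{"tx":0,"ty":0.1,"tz":0.1,"twist":0,"grip":0},{"tx":0,"ty":0,"tz":0,"twist":0,"grip":0.6},{"tx":0,"ty":0,"tz":0,"twist":0,"grip":0.6},{"tx":0,"ty":0,"tz":0,"twist":0,"grip":0.6},{"tx":0,"ty":0,"tz":0,"twist":0,"grip":0.6},{"tx":0,"ty":0,"tz":0,"twist":0,"grip":0.6},{"tx":0,"ty":0,"tz":-3,"twist":0,"grip":0.65},{"tx":0,"ty":0,"tz":-5,"twist":0,"grip":0.65},{"tx":0,"ty":0,"tz":-5,"twist":0,"grip":0.65},{"tx":0,"ty":0,"tz":-2,"twist":0,"grip":0.65},{"tx":0,"ty":0,"tz":0,"twist":0,"grip":0.65},{"tx":0,"ty":0,"tz":0,"twist":0,"grip":0.65}]'
python3 - <<'E'
from h import *
s=shot('wrist','pics/w14.png')
go(.5487,-.0850,.039,np.pi/2-.247)
E
```

```text
time: 22.45
tool_pos: [0.5476, -0.0846, 0.1866]
ee_rot: [-3.139, -0.0, 1.323]
wrist_force: [0.2, 1.2, -1.2]
width: 0.0611
t=22.50 pos [ 0.5474 -0.0845  0.1861] rpy [-3.138 -0.     1.323] tx -0.02 ty 0.19 tz 14.71 twist -0.05 (shift in present axes) w 0.0611 F [-0.   0.6 -0.7]
```

View pics/w14.png

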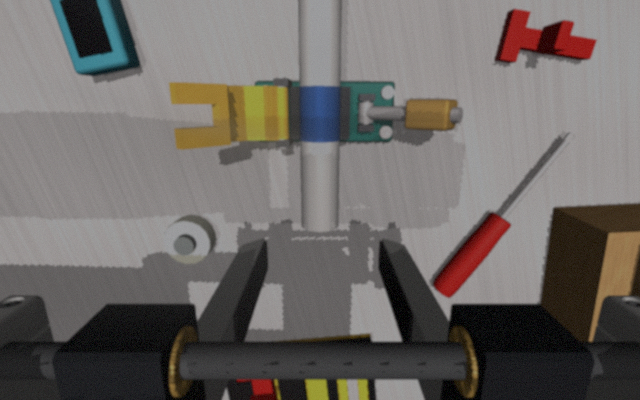

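Run:
```python
from h import *
s=shot('wrist'); f=s['frame'].astype(float)
m=(f[:,:,2]>1.6*f[:,:,0])&(f[:,:,2]>1.3*f[:,:,1]); m[:,:280]=0; m[:,360:]=0; m[:60]=0; m[180:]=0
ys,xs=np.nonzero(m); u=(xs.min()+xs.max()+1)/2
r=np.nonzero(m[:,316:328].sum(1)>6)[0]; print(u,r.min(),r.max()+1,xs.min(),xs.max())
B=(pix2w(s,(u,r.min()),.063)+pix2w(s,(u,r.max()+1),.063))/2; print('band',B, pix2w(s,(u,(r.min()+r.max()+1)/2),.046))
# foot corners
for (a,b) in ((394,82),(394,141),(254,83)): print('foot',pix2w(s,(a,b),.012))
crop(s,160,60,480,240,2.5,'pics/w14c.png')
```

```text
320.5 87 142 301 339
band [ 0.56283549 -0.01645233  0.063     ] [ 0.56260718 -0.01660276  0.046     ]
foot [ 0.63434761 -0.00621784  0.012     ]
foot [ 0.62415596 -0.05889325  0.012     ]
foot [0.5096239  0.02438182 0.012     ]
```

View pics/w14c.png

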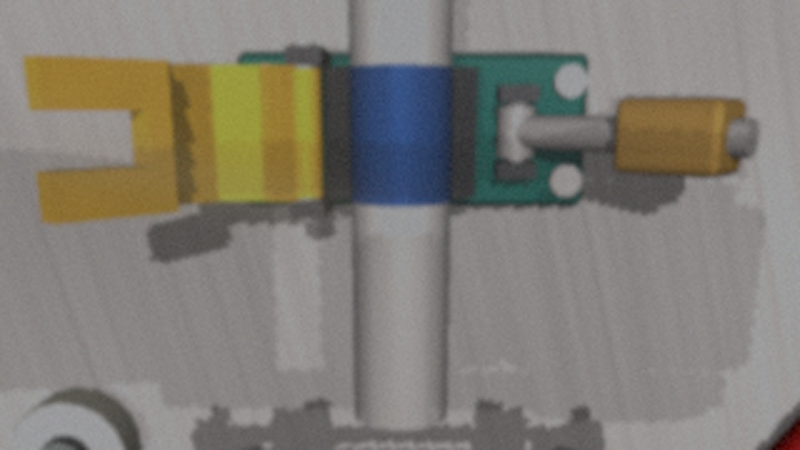

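```bash
cat >> h.py <<'E'
CX,CY,CYAW=.5635,-.0168,-.25
def c2w(x,y,z):
    c,s_=np.cos(CYAW),np.sin(CYAW); return np.array([CX+c*x-s_*y,CY+s_*x+c*y,z])
def w2c(P):
    c,s_=np.cos(CYAW),np.sin(CYAW); d=np.array(P)-[CX,CY,0]; return np.array([c*d[0]+s_*d[1],-s_*d[0]+c*d[1],d[2]])
def capP(q,x=.08,y=0,z=.006): return c2w(-.032+x*np.cos(q)-z*np.sin(q),y,.046+x*np.sin(q)+z*np.cos(q))
def boltP(q,r=.068,y=0): return c2w(.042+r*np.sin(q),y,.018+r*np.cos(q))
E
python3 - <<'E'
from h import *
s=shot('wrist')
f=s['frame'].copy()[:,:,::-1].copy()
obs=np.array([(25,57),(30,108),(37,172),(42,222)])/2.5+[160,60]
# edges: outer/inner tine corners at the tip: y=+22,+8,-8,-22, choose local z=2 or 10
for z in (.002,.010):
  best=min((sum(np.sum((w2pix(s,capP(q,.09,y,z))-o)**2) for y,o in zip((.022,.008,-.008,-.022),obs)),q) for q in np.arange(1.8,2.8,.01))
  print(z,best,[np.round(w2pix(s,capP(best[1],.09,y,z)),1) for y in (.022,-.022)])
print(obs)
bo=np.array([(618,100),(618,172),(742,103),(735,177)])/2.5+[160,60]; print(bo)
for q in np.arange(.8,1.45,.1): print(round(q,2),np.round(w2pix(s,boltP(q,.044)),1),np.round(w2pix(s,boltP(q,.080)),1),np.round(w2pix(s,boltP(q,.086)),1))
print('bolt base',w2pix(s,c2w(.042,0,.018)))
E
```

```text
0.002 (np.float64(5.765344306939093), np.float64(2.460000000000001)) [array([169.6,  83.9]), array([176.8, 148.8])]
0.01 (np.float64(5.814461004965032), np.float64(2.3500000000000005)) [array([169.6,  83.8]), array([176.9, 149.1])]
[[170.   82.8]
 [172.  103.2]
 [174.8 128.8]
 [176.8 148.8]]
[[407.2 100. ]
 [407.2 128.8]
 [456.8 101.2]
 [454.  130.8]]
0.8 [409.4 114.9] [450.5 116.3] [458.  116.6]
0.9 [412.  114.8] [454.6 116. ] [462.4 116.2]
1.0 [414.  114.6] [457.5 115.7] [465.4 115.9]
1.1 [415.4 114.4] [459.3 115.3] [467.1 115.5]
1.2 [416.3 114.3] [460.1 115. ] [467.7 115.1]
1.3 [416.7 114.1] [459.8 114.6] [467.2 114.7]
1.4 [416.6 113.9] [458.5 114.3] [465.6 114.4]
bolt base [367.49453624 113.44448958]
```

```bash
python3 -m crank '[{"tx":0,"ty":0,"tz":0,"twist":-10.5,"grip":1},{"tx":0,"ty":0,"tz":0,"twist":-10.5,"grip":1},{"tx":0,"ty":0,"tz":0,"twist":-10.5,"grip":1},{"tx":0,"ty":0,"tz":0,"twist":-10.5,"grip":1},{"tx":0,"ty":0,"tz":0,"twist":-10.5,"grip":1},{"tx":0,"ty":0,"tz":0,"twist":-10.5,"grip":1},{"tx":0,"ty":0,"tz":0,"twist":-10.5,"grip":1},{"tx":0,"ty":0,"tz":0,"twist":-10.5,"grip":1},{"tx":0,"ty":0,"tz":0,"twist":-5.7,"grip":1},{"tx":0,"ty":0,"tz":0,"twist":0,"grip":1}]'
python3 - <<'E'
from h import *
P=capP(2.4); print(P)
go(P[0],P[1],P[2]-.008,np.pi+CYAW)
E
```

```text
time: 23.85
tool_pos: [0.5479, -0.0847, 0.1871]
ee_rot: [3.141, -0.002, 2.887]
wrist_force: [0.2, 0.0, 0.7]
width: 0.0941
[0.47141042 0.00671433 0.09561269]
t=23.85 pos [ 0.5479 -0.0847  0.1871] rpy [ 3.141e+00 -2.000e-03  2.887e+00] tx 9.68 ty 6.92 tz 9.97 twist -0.25 (shift in present axes) w 0.0941 F [0.2 0.  0.7]
```

```bash
python3 -m crank '[{"tx":1.5,"ty":3.46,"tz":0,"twist":-0.2,"grip":1},{"tx":1.5,"ty":3.46,"tz":0,"twist":0,"grip":1},{"tx":0,"ty":0,"tz":0,"twist":0,"grip":1},{"tx":0,"ty":0,"tz":0,"twist":0,"grip":1}]'
python3 - <<'E'
from h import *
s=shot('wrist'); P=capP(2.4)
go(P[0],P[1],P[2]-.008,np.pi+CYAW)
img=s['frame'][:,:,::-1].copy()
for q,c in ((2.3,(255,0,0)),(2.4,(0,255,0)),(2.5,(255,0,255))):
    for y in (.022,.008,-.008,-.022):
        for z in (.002,.010):
            u=w2pix(s,capP(q,.09,y,z)); cv2.circle(img,tuple(int(round(a)) for a in u),1,c,-1)
cv2.imwrite('pics/w15.png',cv2.resize(img[0:260,220:420],None,fx=2.3,fy=2.3))
E
```

```text
time: 24.35
tool_pos: [0.5364, -0.0107, 0.1879]
ee_rot: [-3.141, -0.0, 2.891]
wrist_force: [-0.6, 0.4, -0.9]
width: 0.0941
t=24.40 pos [ 0.5365 -0.0111  0.188 ] rpy [-3.141 -0.     2.891] tx 6.74 ty 0.11 tz 10.04 twist -0.06 (shift in present axes) w 0.094 F [-0.1 -1.1 -0.1]
```

View pics/w15.png

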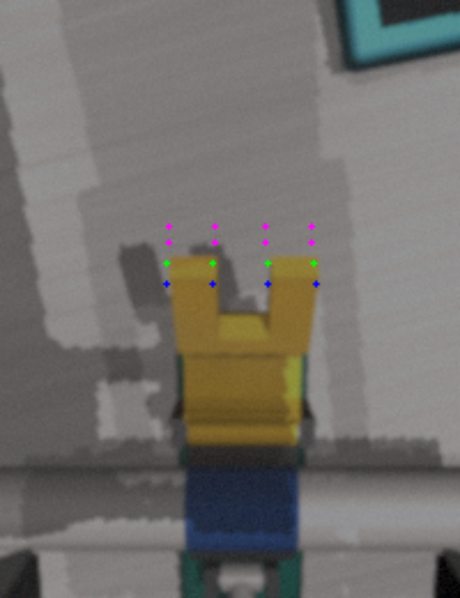

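Run:
```python
from h import *
s=shot('wrist')
for q in (2.3,2.35,2.4,2.45): print(q,[round((w2pix(s,capP(q,.09,0,z))[1])*2.3,1) for z in (.002,.010)])
```

```text
2.3 [np.float64(283.3), np.float64(261.8)]
2.35 [np.float64(271.6), np.float64(251.3)]
2.4 [np.float64(260.6), np.float64(241.6)]
2.45 [np.float64(250.4), np.float64(232.8)]
```

Run:
```python
from h import *
P=capP(2.34,y=.001); go(P[0],P[1],P[2]-.008,np.pi+CYAW)
for q in (2.34,2.0,1.7,1.4,1.1,.8,.5,.25,0,-.1): print(q,np.round([-32+80*np.cos(q)-6*np.sin(q),46+80*np.sin(q)+6*np.cos(q)],1))
```

```text
t=24.45 pos [ 0.5366 -0.0112  0.188 ] rpy [-3.141 -0.     2.89 ] tx 6.44 ty 0.22 tz 9.67 twist -0.07 (shift in present axes) w 0.094 F [-0.1 -0.6 -0.4]
2.34 [-92.   99.3]
2.0 [-70.7 116.2]
1.7 [-48.3 124.6]
1.4 [-24.3 125.9]
1.1 [ -1.1 120. ]
0.8 [ 19.4 107.6]
0.5 [35.3 89.6]
0.25 [44.  71.6]
0 [48. 52.]
-0.1 [48.2 44. ]
```

```bash
python3 -m crank '[{"tx":3.2,"ty":0.2,"tz":0,"twist":0,"grip":1},{"tx":3.2,"ty":0,"tz":2,"twist":0,"grip":1},{"tx":0,"ty":0,"tz":4,"twist":0,"grip":1},{"tx":0,"ty":0,"tz":3.6,"twist":0,"grip":1},{"tx":0,"ty":0,"tz":0,"twist":0,"grip":0.6},{"tx":0,"ty":0,"tz":0,"twist":0,"grip":0},{"tx":0,"ty":0,"tz":0,"twist":0,"grip":0},{"tx":0,"ty":0,"tz":0,"twist":0,"grip":0},{"tx":0,"ty":0,"tz":0,"twist":0,"grip":0},{"tx":0,"ty":0,"tz":0,"twist":0,"grip":0}]'
python3 -m crank '[{"tx":0,"ty":0,"tz":0,"twist":0,"grip":0},{"tx":0,"ty":0,"tz":0,"twist":0,"grip":0},{"tx":0,"ty":0,"tz":0,"twist":0,"grip":0}]'
python3 -c "
from h import *
shot('wrist','pics/w16.png');print(w2c(get_obs()['tool_pos']))"
```

```text
time: 25.7
tool_pos: [0.4751, 0.007, 0.0928]
ee_rot: [-3.141, 0.001, 2.892]
wrist_force: [-0.6, -2.2, 1.5]
width: 0.0435
time: 26.08
tool_pos: [0.475, 0.0071, 0.0927]
ee_rot: [-3.141, 0.001, 2.892]
wrist_force: [-2.4, -2.8, 5.2]
width: 0.0437
[-0.09163502  0.00126502  0.09268459]
```

View pics/w16.png

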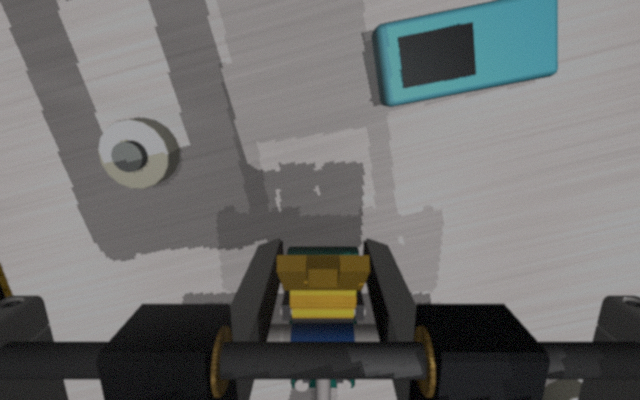

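Run:
```python
from h import *
pr=(-91.8,100.3)
for q in [2.15,1.95,1.75,1.55,1.35,1.15,.95,.75,.55,.4,.25,.1,0,-.05]:
    p=np.array([-32+80*np.cos(q)-6*np.sin(q),46+80*np.sin(q)+6*np.cos(q)])
    print(q,'tx %.2f tz %.2f'%(-(p[0]-pr[0])/10,-(p[1]-pr[1])/10),np.round(p,1)); pr=p
```

```text
2.15 tx -1.10 tz -0.94 [-80.8 109.7]
1.95 tx -1.36 tz -0.84 [-67.2 118.1]
1.75 tx -1.50 tz -0.56 [-52.2 123.6]
1.55 tx -1.58 tz -0.25 [-36.3 126.1]
1.35 tx -1.60 tz 0.07 [-20.3 125.4]
1.15 tx -1.55 tz 0.39 [ -4.8 121.5]
0.95 tx -1.45 tz 0.69 [  9.7 114.6]
0.75 tx -1.28 tz 0.96 [ 22.4 104.9]
0.55 tx -1.06 tz 1.20 [33.1 92.9]
0.4 tx -0.63 tz 1.03 [39.3 82.7]
0.25 tx -0.47 tz 1.11 [44.  71.6]
0.1 tx -0.30 tz 1.16 [47. 60.]
0 tx -0.10 tz 0.80 [48. 52.]
-0.05 tx -0.02 tz 0.40 [48.2 48. ]
```

```bash
python3 -m crank '[{"tx":-1.1,"ty":0,"tz":-0.94,"twist":0,"grip":0},{"tx":-1.36,"ty":0,"tz":-0.84,"twist":0,"grip":0},{"tx":-1.5,"ty":0,"tz":-0.56,"twist":0,"grip":0},{"tx":-1.58,"ty":0,"tz":-0.25,"twist":0,"grip":0},{"tx":-1.6,"ty":0,"tz":0.07,"twist":0,"grip":0},{"tx":0,"ty":0,"tz":0,"twist":0,"grip":0}]'
python3 -c "
from h import *
shot('wrist','pics/w17.png');print(w2c(get_obs()['tool_pos']))"
```

```text
time: 26.88
tool_pos: [0.5453, -0.0095, 0.1166]
ee_rot: [3.139, 0.0, 2.892]
wrist_force: [0.3, -0.4, 0.0]
width: 0.0291
[-0.01943359  0.00242664  0.11701902]
```

View pics/w17.png

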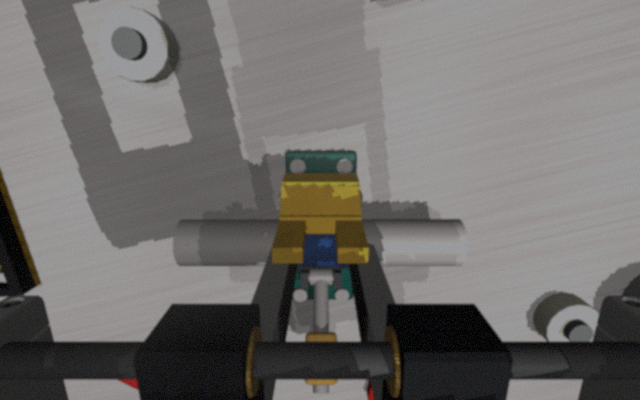

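Run:
```python
from h import *
s=shot('wrist')
img=s['frame'][:,:,::-1].copy()
for q,c in ((1.4,(255,0,0)),(1.6,(0,255,0)),(1.8,(255,0,255)),(2.0,(0,0,255))):
    print(q,[np.round(w2pix(s,capP(q,.09,y,z)),1).tolist() for y in (-.022,.022) for z in (.002,.01)])
    for y in (.022,.008,-.008,-.022):
        for z in (.002,.010):
            u=w2pix(s,capP(q,.09,y,z)); cv2.circle(img,tuple(int(round(a)) for a in u),1,c,-1)
cv2.imwrite('pics/w17o.png',cv2.resize(img[140:340,220:420],None,fx=3,fy=3))
```

```text
1.4 [[271.2, 279.9], [270.1, 266.0], [364.4, 279.9], [365.3, 266.0]]
1.6 [[269.4, 245.4], [268.7, 228.7], [365.9, 245.4], [366.5, 228.8]]
1.8 [[268.6, 206.3], [268.5, 188.5], [366.6, 206.4], [366.7, 188.6]]
2.0 [[269.1, 166.7], [269.5, 149.6], [366.3, 166.8], [366.0, 149.7]]
```

View pics/w17o.png

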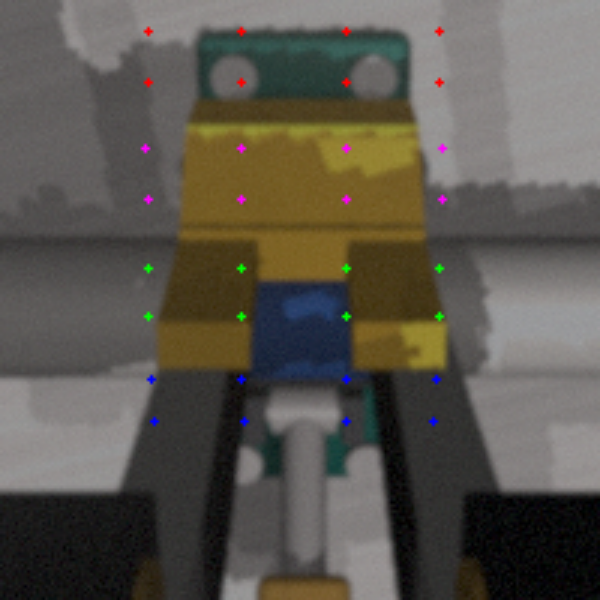

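```bash
python3 -m crank '[{"tx":0,"ty":-0.1,"tz":-5,"twist":0,"grip":0.21},{"tx":1.9,"ty":0,"tz":0,"twist":0,"grip":0.21},{"tx":1.9,"ty":0,"tz":0,"twist":0,"grip":0.21},{"tx":0,"ty":0,"tz":0,"twist":0,"grip":0.21},{"tx":0,"ty":0,"tz":2,"twist":0,"grip":0.21},{"tx":0,"ty":0,"tz":2,"twist":0,"grip":0.21},{"tx":0,"ty":0,"tz":0,"twist":0,"grip":0.21}]'
python3 - <<'E'
from h import *
p0=w2c(get_obs()['tool_pos'])*1000; print(p0,get_obs()['width'])
pr=(p0[0],p0[2])
for q in [1.4,1.25,1.1,.95,.8,.65,.5,.35,.2,.1,0,-.05]:
    p=np.array([-32+78*np.cos(q)-10*np.sin(q)-8,46+78*np.sin(q)+10*np.cos(q)+11-(4 if q>1 else 0)])
    print(q,'tx %.2f tz %.2f'%(-(p[0]-pr[0])/10,-(p[1]-pr[1])/10),np.round(p,1)); pr=p
E
```

```text
time: 27.85
tool_pos: [0.5063, -0.0015, 0.1256]
ee_rot: [-3.141, -0.004, 2.892]
wrist_force: [0.1, -0.5, -0.9]
width: 0.0196
[-59.23788747   0.62552843 125.58142728] 0.019648305688212898
1.4 tx -2.26 tz -0.60 [-36.6 131.6]
1.25 tx -1.17 tz 0.14 [-24.9 130.2]
1.1 tx -1.14 tz 0.31 [-13.5 127.1]
0.95 tx -1.08 tz 0.08 [ -2.8 126.3]
0.8 tx -0.99 tz 0.63 [  7.2 119.9]
0.65 tx -0.89 tz 0.78 [ 16.  112.2]
0.5 tx -0.76 tz 0.90 [ 23.7 103.2]
0.35 tx -0.62 tz 1.00 [29.8 93.1]
0.2 tx -0.46 tz 1.08 [34.5 82.3]
0.1 tx -0.22 tz 0.76 [36.6 74.7]
0 tx -0.14 tz 0.77 [38. 67.]
-0.05 tx -0.04 tz 0.39 [38.4 63.1]
```

```bash
python3 -m crank '[{"tx":-1.2,"ty":0,"tz":0,"twist":0,"grip":0.21},{"tx":-1.1,"ty":0,"tz":0,"twist":0,"grip":0.21},{"tx":-1.1,"ty":0,"tz":0,"twist":0,"grip":0.21},{"tx":-1.1,"ty":0,"tz":0,"twist":0,"grip":0.21},{"tx":-1.1,"ty":0,"tz":0.1,"twist":0,"grip":0.21},{"tx":-1,"ty":0,"tz":0.5,"twist":0,"grip":0.21},{"tx":0,"ty":0,"tz":0,"twist":0,"grip":0.21}]'
python3 -c "
from h import *
shot('wrist','pics/w18.png');print(w2c(get_obs()['tool_pos']))"
```

```text
time: 28.72
tool_pos: [0.5724, -0.0185, 0.1213]
ee_rot: [3.141, 0.002, 2.892]
wrist_force: [-0.5, -0.0, 0.2]
width: 0.0199
[0.00875393 0.00057301 0.12158242]
```

View pics/w18.png

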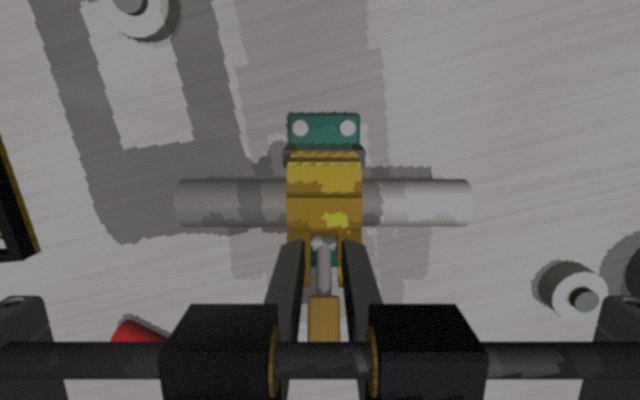

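```bash
python3 -m crank '[{"tx":-0.8,"ty":0,"tz":0.9,"twist":0,"grip":0.21},{"tx":-0.75,"ty":0,"tz":0.9,"twist":0,"grip":0.21},{"tx":-0.6,"ty":0,"tz":1,"twist":0,"grip":0.21},{"tx":-0.45,"ty":0,"tz":1.1,"twist":0,"grip":0.21},{"tx":-0.25,"ty":0,"tz":0.8,"twist":0,"grip":0.21},{"tx":-0.1,"ty":0,"tz":0.6,"twist":0,"grip":0.21},{"tx":0,"ty":0,"tz":0,"twist":0,"grip":0.21},{"tx":0,"ty":0,"tz":0,"twist":0,"grip":0.21}]'
python3 -c "
from h import *
shot('wrist','pics/w19.png');print(w2c(get_obs()['tool_pos']))"
```

```text
time: 29.78
tool_pos: [0.5988, -0.0252, 0.0679]
ee_rot: [-3.141, -0.002, 2.892]
wrist_force: [0.3, -0.2, -1.3]
width: 0.0195
[0.03640331 0.00069082 0.06805586]
```

View pics/w19.png

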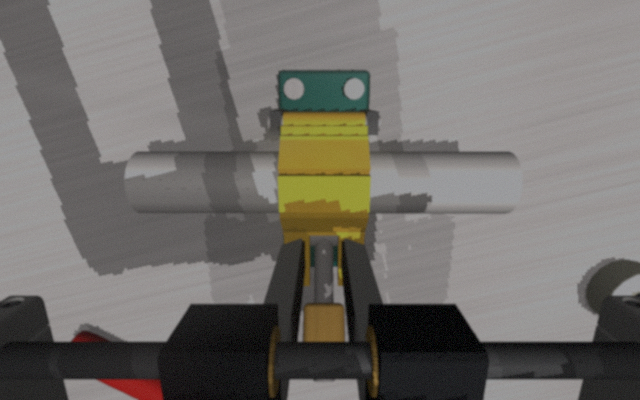

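```bash
python3 -m crank '[{"tx":0,"ty":0,"tz":0.4,"twist":0,"grip":0.21},{"tx":0,"ty":0,"tz":0.3,"twist":0,"grip":0.21},{"tx":0,"ty":0,"tz":0.2,"twist":0,"grip":0.21},{"tx":0,"ty":0,"tz":0,"twist":0,"grip":0.21}]'
python3 -c "
from h import *
print(w2c(get_obs()['tool_pos']))"
```

```text
time: 30.32
tool_pos: [0.5997, -0.0252, 0.0666]
ee_rot: [3.141, 0.003, 2.892]
wrist_force: [-11.5, 1.1, 24.4]
width: 0.0198
[0.03718213 0.00079016 0.06661091]
```

```bash
python3 -m crank '[{"tx":0,"ty":0,"tz":-3,"twist":0,"grip":0.21},{"tx":0,"ty":0,"tz":-5,"twist":0,"grip":1},{"tx":-3,"ty":0,"tz":-4,"twist":0,"grip":1},{"tx":-3,"ty":0,"tz":0,"twist":0,"grip":1},{"tx":0,"ty":0,"tz":0,"twist":0,"grip":1},{"tx":0,"ty":0,"tz":0,"twist":0,"grip":1}]'
python3 - <<'E'
from h import *
s=shot('wrist','pics/w20.png');print(w2c(get_obs()['tool_pos']))
sc=shot('scene'); crop(sc,250,140,350,260,5,'pics/s20.png')
E
```

```text
time: 31.08
tool_pos: [0.6566, -0.0398, 0.1782]
ee_rot: [-3.142, -0.003, 2.892]
wrist_force: [0.2, 0.2, 0.4]
width: 0.0663
[0.09579606 0.00073904 0.17839324]
```

View pics/w20.png

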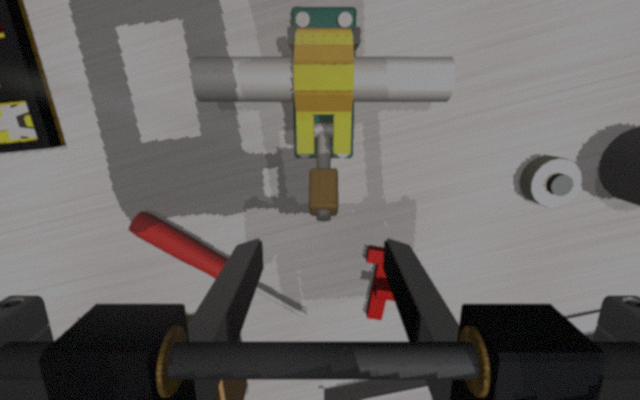

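View pics/s20.png

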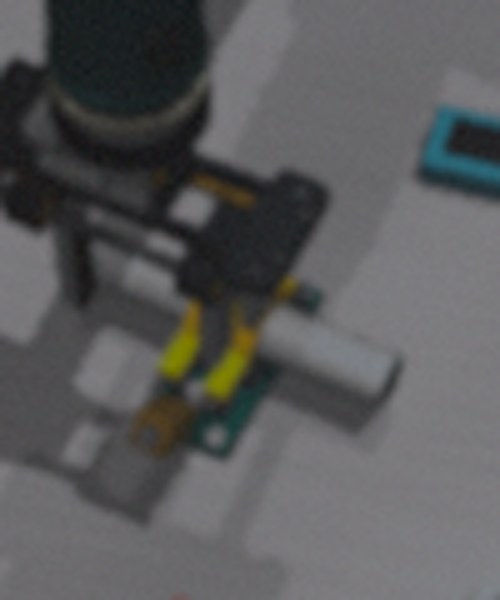

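Run:
```python
from h import *
s=shot('wrist')
crop(s,270,100,380,230,4.5,'pics/w20c.png')
for q in np.arange(.8,1.4,.1):
    print(round(q,1),[np.round(w2pix(s,boltP(q,r)),1).tolist() for r in (.044,.08,.086)])
print('fork end',[np.round(w2pix(s,capP(0,.09,y,.010)),1) for y in (.022,.008,-.008,-.022)])
```

```text
0.8 [[322.0, 171.7], [321.9, 209.1], [321.9, 215.8]]
0.9 [[322.0, 174.2], [321.9, 213.1], [321.9, 219.9]]
1.0 [[322.0, 176.3], [321.9, 216.0], [321.9, 222.8]]
1.1 [[322.0, 177.8], [321.9, 217.8], [321.9, 224.7]]
1.2 [[322.0, 178.9], [321.9, 218.7], [321.9, 225.4]]
1.3 [[322.0, 179.4], [322.0, 218.7], [321.9, 225.2]]
fork end [array([348.7, 154.8]), array([331.7, 154.8]), array([312.3, 154.8]), array([295.3, 154.7])]
```

View pics/w20c.png

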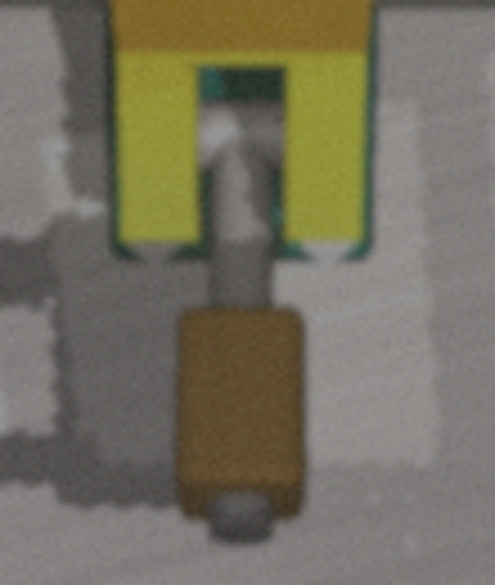

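```bash
sed -i 's/^CX,CY,CYAW=.*/CX,CY,CYAW=.5638,-.0156,-.25/' h.py; python3 -m crank '[{"tx":0,"ty":0.05,"tz":4,"twist":0,"grip":0.55},{"tx":0,"ty":0,"tz":4,"twist":0,"grip":0.55},{"tx":0,"ty":0,"tz":3,"twist":0,"grip":0.55},{"tx":0,"ty":0,"tz":1.6,"twist":0,"grip":0.55},{"tx":0,"ty":0,"tz":0,"twist":0,"grip":0.55},{"tx":0,"ty":0,"tz":0,"twist":0,"grip":0.4}]'
python3 - <<'E'
from h import *
s=shot('wrist','pics/w21.png');print(w2c(get_obs()['tool_pos']))
for q in (.8,.9,1.0,1.1): print(q,boltP(q),w2c(boltP(q)))
E
```

```text
time: 31.98
tool_pos: [0.6589, -0.0397, 0.0554]
ee_rot: [3.141, 0.003, 2.892]
wrist_force: [1.4, 0.5, -0.6]
width: 0.0447
[0.09832272 0.00013857 0.05566974]
0.8 [ 0.65175808 -0.03805938  0.06537606] [ 9.07802142e-02 -6.93889390e-18  6.53760562e-02]
0.9 [ 0.65610463 -0.03916924  0.06026948] [9.52662299e-02 6.93889390e-18 6.02694778e-02]
1.0 [ 0.65993552 -0.04014743  0.05474056] [9.92200270e-02 6.93889390e-18 5.47405568e-02]
1.1 [ 0.66321245 -0.04098417  0.04884454] [1.02602100e-01 3.46944695e-18 4.88445363e-02]
```

View pics/w21.png

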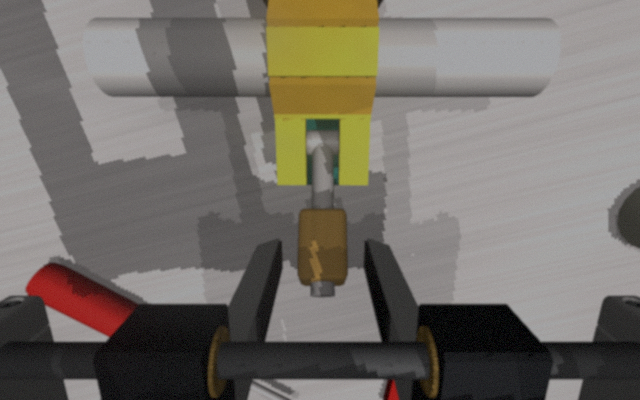

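```bash
python3 -m crank '[{"tx":0.4,"ty":0.05,"tz":0.4,"twist":0,"grip":0.35},{"tx":0,"ty":0,"tz":0,"twist":0,"grip":0},{"tx":0,"ty":0,"tz":0,"twist":0,"grip":0},{"tx":0,"ty":0,"tz":0,"twist":0,"grip":0},{"tx":0,"ty":0,"tz":0,"twist":0,"grip":0},{"tx":0,"ty":0,"tz":0,"twist":0,"grip":0}]'
python3 - <<'E'
from h import *
p=w2c(get_obs()['tool_pos'])*1000; print(p); g=(p[0],p[2]+8); r=np.hypot(g[0]-42,g[1]-18); q0=np.arctan2(g[0]-42,g[1]-18); print('r',r,'q',q0)
pr=g
for q in [.8,.7,.6,.5,.4,.3,.2,.1,0,-.08]:
    n=(42+r*np.sin(q),18+r*np.cos(q)); print(q,'tx %.2f tz %.2f'%(-(n[0]-pr[0])/10,-(n[1]-pr[1])/10)); pr=n
E
```

```text
time: 32.78
tool_pos: [0.6538, -0.0387, 0.0496]
ee_rot: [-3.141, -0.0, 2.892]
wrist_force: [-2.6, -2.2, 1.8]
width: 0.0236
[ 9.29559981e+01 -7.90963031e-02  4.96158808e+01]
r 64.54402952524158 q 0.9099557075871334
0.8 tx 0.47 tz -0.54
0.7 tx 0.47 tz -0.44
0.6 tx 0.51 tz -0.39
0.5 tx 0.55 tz -0.34
0.4 tx 0.58 tz -0.28
0.3 tx 0.61 tz -0.22
0.2 tx 0.63 tz -0.16
0.1 tx 0.64 tz -0.10
0 tx 0.64 tz -0.03
-0.08 tx 0.52 tz 0.02
```

```bash
python3 -m crank '[{"tx":0.47,"ty":0,"tz":-0.54,"twist":0,"grip":0},{"tx":0.47,"ty":0,"tz":-0.44,"twist":0,"grip":0},{"tx":0.51,"ty":0,"tz":-0.39,"twist":0,"grip":0},{"tx":0.55,"ty":0,"tz":-0.34,"twist":0,"grip":0},{"tx":0.58,"ty":0,"tz":-0.28,"twist":0,"grip":0},{"tx":0.61,"ty":0,"tz":-0.22,"twist":0,"grip":0},{"tx":0,"ty":0,"tz":0,"twist":0,"grip":0}]'
python3 -c "
from h import *
shot('wrist','pics/w22.png');print(w2c(get_obs()['tool_pos']))"
```

```text
time: 33.65
tool_pos: [0.6236, -0.031, 0.0702]
ee_rot: [-3.141, 0.002, 2.892]
wrist_force: [3.6, -3.7, -6.8]
width: 0.0236
[ 6.17692779e-02 -7.07810160e-05  7.01376286e-02]
```

View pics/w22.png

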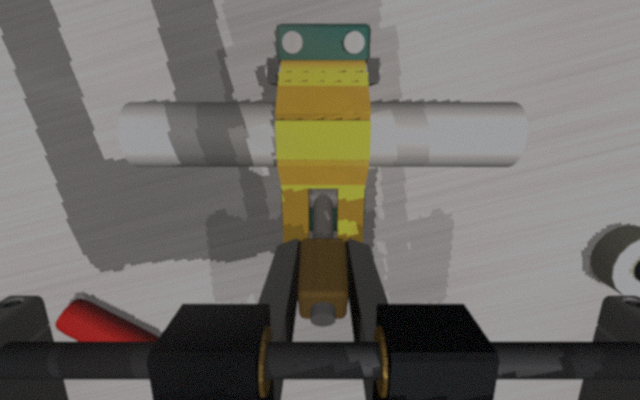

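```bash
python3 -m crank '[{"tx":0.63,"ty":0,"tz":-0.16,"twist":0,"grip":0},{"tx":0.64,"ty":0,"tz":-0.1,"twist":0,"grip":0},{"tx":0.64,"ty":0,"tz":-0.03,"twist":0,"grip":0},{"tx":0.2,"ty":0,"tz":0,"twist":0,"grip":0},{"tx":0,"ty":0,"tz":0,"twist":0,"grip":0}]'
python3 -c "
from h import *
shot('wrist','pics/w23.png');print(w2c(get_obs()['tool_pos']))"
```

```text
time: 34.33
tool_pos: [0.6054, -0.0263, 0.0748]
ee_rot: [-3.141, 0.008, 2.892]
wrist_force: [5.3, -5.1, -5.5]
width: 0.0236
[ 4.29618471e-02 -4.88554171e-05  7.47764973e-02]
```

View pics/w23.png

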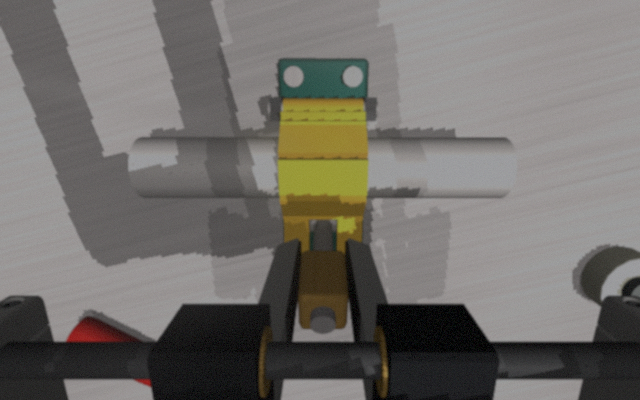

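```bash
python3 -m crank '[{"tx":0,"ty":0,"tz":0,"twist":0,"grip":0.45},{"tx":0,"ty":0,"tz":0,"twist":0,"grip":0.45},{"tx":0,"ty":0,"tz":0,"twist":0,"grip":0.45},{"tx":0,"ty":0,"tz":-3,"twist":0,"grip":0.45},{"tx":0,"ty":0,"tz":-3.5,"twist":0,"grip":0.45},{"tx":-3,"ty":0,"tz":0,"twist":0,"grip":0.2},{"tx":-3,"ty":0,"tz":0,"twist":0,"grip":0},{"tx":0,"ty":0,"tz":0,"twist":0,"grip":0},{"tx":0,"ty":0,"tz":0,"twist":0,"grip":0}]'
python3 - <<'E'
from h import *
s=shot('wrist','pics/w24.png');print(w2c(get_obs()['tool_pos']))
crop(s,260,60,400,240,3.3,'pics/w24c.png')
for q in (0,.1,.2,.3): print(q,[np.round((w2pix(s,boltP(q,r))-[260,60])*3.3,0).tolist() for r in (.044,.08,.086)])
E
```

```text
time: 35.5
tool_pos: [0.6601, -0.0395, 0.1391]
ee_rot: [3.141, -0.002, 2.892]
wrist_force: [0.0, 0.2, 0.7]
width: 0.0059
[0.0991326  0.00069463 0.13933247]
0 [[204.0, 251.0], [204.0, 271.0], [204.0, 274.0]]
0.1 [[204.0, 272.0], [204.0, 315.0], [204.0, 323.0]]
0.2 [[204.0, 293.0], [204.0, 357.0], [204.0, 370.0]]
0.3 [[204.0, 312.0], [204.0, 396.0], [204.0, 413.0]]
```

View pics/w24c.png

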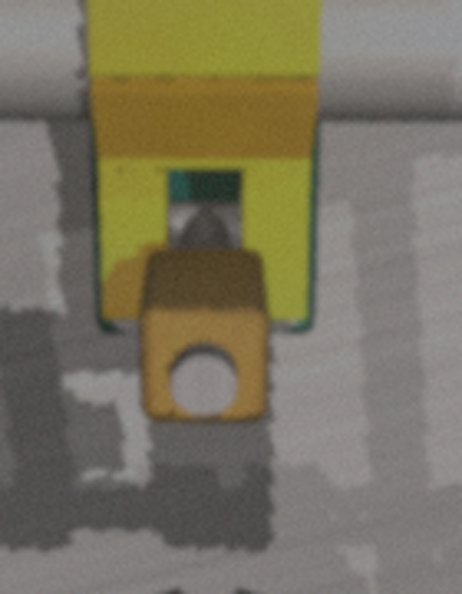

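```bash
python3 -m crank '[{"tx":0,"ty":0,"tz":2.6,"twist":0,"grip":0},{"tx":0,"ty":0,"tz":2.5,"twist":0,"grip":0},{"tx":0.8,"ty":0,"tz":0,"twist":0,"grip":0},{"tx":0.8,"ty":0,"tz":0,"twist":0,"grip":0},{"tx":0.8,"ty":0,"tz":0,"twist":0,"grip":0},{"tx":0.6,"ty":0,"tz":0,"twist":0,"grip":0},{"tx":0.4,"ty":0,"tz":0,"twist":0,"grip":0},{"tx":0.3,"ty":0,"tz":0,"twist":0,"grip":0},{"tx":0,"ty":0,"tz":0,"twist":0,"grip":0}]'
python3 -c "
from h import *
print(w2c(get_obs()['tool_pos']))"
```

```text
time: 36.67
tool_pos: [0.6246, -0.0307, 0.0882]
ee_rot: [3.142, -0.001, 2.892]
wrist_force: [1.2, -0.7, 0.7]
width: 0.0001
[0.06259983 0.00044389 0.08819446]
```

```bash
python3 -m crank '[{"tx":0.3,"ty":0,"tz":0,"twist":0,"grip":0},{"tx":0.3,"ty":0,"tz":0,"twist":0,"grip":0},{"tx":0,"ty":0,"tz":0,"twist":0,"grip":0}]'
python3 -c "
from h import *
print(w2c(get_obs()['tool_pos']))"
```

```text
time: 37.05
tool_pos: [0.6233, -0.0304, 0.0883]
ee_rot: [3.141, 0.01, 2.892]
wrist_force: [12.1, -2.4, -5.4]
width: 0.0005
[0.0612761  0.00041454 0.08830321]
```

```bash
python3 -m crank '[{"tx":-2,"ty":0,"tz":0,"twist":0,"grip":0},{"tx":-2,"ty":0,"tz":-4,"twist":0,"grip":0.3},{"tx":0,"ty":0,"tz":-5,"twist":0,"grip":0.6},{"tx":0,"ty":0,"tz":-2,"twist":0,"grip":0.6},{"tx":0,"ty":0,"tz":0,"twist":0,"grip":0.6},{"tx":0,"ty":0,"tz":0,"twist":0,"grip":0.6}]'
python3 - <<'E'
from h import *
s=shot('wrist','pics/w25.png');print(w2c(get_obs()['tool_pos']))
for q in (0,.05,.1,.2): print(q,[np.round(w2pix(s,boltP(q,r)),1).tolist() for r in (.018,.08,.086)])
print([np.round(w2pix(s,capP(q,.09,0,.010)),1).tolist() for q in (0,.05,.1)])
sc=shot('scene'); crop(sc,150,130,450,290,2.6,'pics/s25.png')
t=shot('top','pics/t25.png')
crop(s,270,20,400,220,3,'pics/w25c.png')
E
```

```text
time: 37.8
tool_pos: [0.6568, -0.039, 0.1961]
ee_rot: [-3.141, -0.004, 2.892]
wrist_force: [-0.4, 0.2, 0.3]
width: 0.047
[0.09580321 0.00035761 0.19566008]
0 [[322.5, 131.6], [322.4, 138.3], [322.4, 139.1]]
0.05 [[322.5, 132.6], [322.4, 143.7], [322.4, 145.0]]
0.1 [[322.5, 133.6], [322.4, 149.0], [322.4, 150.8]]
0.2 [[322.5, 135.5], [322.4, 159.2], [322.4, 162.0]]
[[322.5, 152.1], [322.5, 152.1], [322.5, 151.9]]
```

View pics/w25c.png

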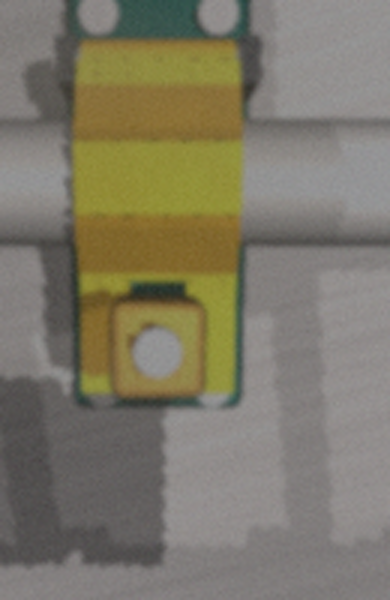

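View pics/s25.png

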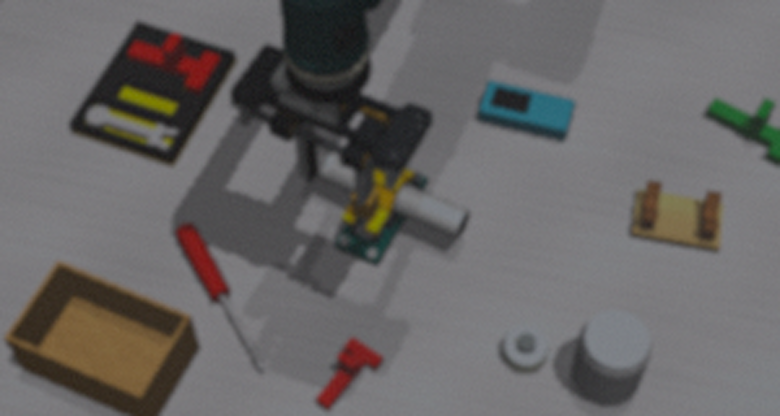

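View pics/t25.png

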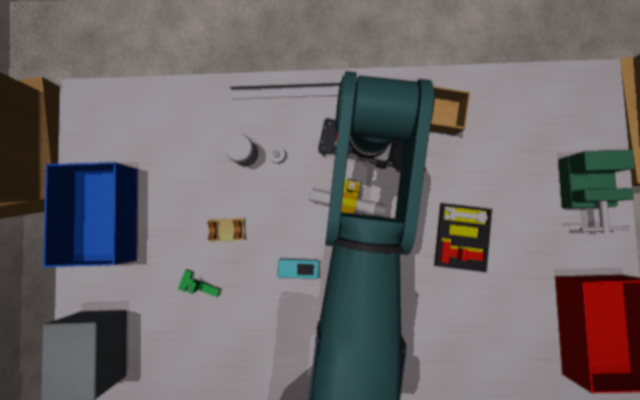

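```bash
python3 -c "
from bench import get_obs,ticket
o=get_obs();print(o['time'],o['wrist_force'],o['width'])
print(ticket.close_job())"
```

```text
37.95 [-0.13548073  0.00606006  0.06940941] 0.055880411695594816
the job is handed in; nothing more can be done
None
```

The job is done and handed in at 38.0 s of the 72 s allowed; no verdict came back, so what follows rests on my own checks.

**What I did, in the order asked**
- **Gauge:** I lifted it out of the clamp and laid it in its T-shaped cut-out.
- **Tube:** I laid it in the saddle and let it go.
- **Cap:** I swung it down over the tube. The fork slipped out of the first grip with the cap about upright, so I pushed it the rest of the way with the fingertips.
- **Bolt:** I swung it up by pinching the brass nut. It stopped about 0.2 rad short, so I released it and pushed it to its stop.

**What the last checks showed**
- **Gauge:** flat in the cut-out, about 3.7 mm from the seat point (limit 7 mm). With height left free, the image fit put it about 2 mm above the cut-out floor (limit 4 mm).
- **Tube:** band centred on the saddle to within a few millimetres. After the cap closed, its two ends looked evenly spaced either side of the cap.
- **Cap:** its stop held against a 24 N push, and the fork's end sat within a pixel of the closed position.
- **Bolt:** its end sat within 2 pixels of where an upright bolt would show.
- **Robot and bystanders:** wrist force was near zero with the gripper clear of everything. The tin, both white caps, the screwdriver and the meter look unmoved; I judged that by eye and did not measure it.

**One disagreement:** the clamp's position from its foot corners and from the tube's axis differed by about 4 mm in x. I used the tube-based value, and the cap and bolt positions later agreed with it to about 1 mm.

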